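Square a vial strip and iron its stoppers home

ROBOT

A 7-joint arm with a two-finger parallel gripper is mounted at the origin on the work surface; the furniture and walls round the work are solid. World frame = base frame: x ahead of the robot, y to its left, z up, the work surface at z = 0. Lengths are in m, angles in rad, forces in N, time in s.
With the tool pointing down it reaches from about 0.4 to 0.875 m from the base axis. Payload 19.3 kg.
Tool frame: the origin (TCP) lies at the very end of the fingers, on their centre line; the grasp point (between the pads) lies bot.grasp_offset behind it (bot.grasp_offset is the distance from the TCP to the grasp point, in m); z points along the fingers, y is the direction in which the jaws open and shut (so a half turn about z gives the same grasp; the last joint's range is limited). The gripper opens to 85 mm and grips with 20 to 120 N. Pads are 22 mm wide; open, the fingers measure 114 mm over their backs; the gripper's body (76 mm by 85 mm) begins 54 mm behind the grasp point. The pads swing forward as they close: fully open they stand 13 mm farther back than shut.
Start: joints at [1.207, 0.521, -0.036, 1.599, 0.021, 1.021, -0.113], TCP at [0.181, -0.598, 0.231] pointing down, gripper open.
Joint ranges: [-2.91, 2.91], [-0.3, 2.13], [-1.5, 1.42], [0.17, 2.43], [-1.26, 4.41], [0.16, 1.93], [-2.52, 2.52]. Speed limits (rad/s): [1.89, 1.89, 2.39, 2.39, 3.01, 3.01, 3.01].

INTERFACE

Orientations are given as [roll, pitch, yaw] about the fixed x, y, z axes, in that order (R = Rz(yaw) Ry(pitch) Rx(roll)).
In Python, from workcell import bot gives the robot as it stands. The module is installed in compiled form; this text tells all that it offers.
- The arm moves only by the shell command python3 -m handwheel 'ROWS' [OPENING] [FORCE]. ROWS is JSON, a list of rows, each a list of 6 numbers: the shift along the tool's x, y, z as a fraction of full scale, then the turn, a rotation vector about the tool's x, y, z as a fraction of full scale. In form: [[x, y, z, rx, ry, rz], ...]. A call has 1 to 8 rows; each row shifts and turns the commanded pose from where the row before left it, along the tool's axes as they then stand; what a row does not reach is not made up. Full scale, the value 1, is 0.025 m for a shift and 360 degrees for a turn. A row lasts 1/8 s, in which the tool goes at most 62.5 mm and 10.7 degrees, less where a joint would pass 70% of its speed; a pose out of reach is approached as far as the arm can. A call with a number of a shift or a turn outside -1 to 1 is refused whole. A call with a gripper value outside its range is refused whole. OPENING is the closure, from -1 (fully open) to 1 (shut), set as the call begins (- or left out, the last holds). The fingers move at their own pace and stop on an object; FORCE is the grip in N (left out, the last holds). Time passes only in rows, so rows that do not move let the fingers close. It gives the time, the measured TCP pose, the force and the opening at its end, in the units of the state.
- bot.observe(): the state, without advancing time (a new reading comes with each control period).
- bot.grab_frame(name): name is "scene" or "top"; returns a dict with "pixels" (420x560x3 uint8, blue, green, red), "vertical_fov" (degrees; the focal length in pixels is half the picture's height over the tangent of half this angle, whatever the lens; pixels are square), "cx", "cy" (the principal point, pixels), "R" (3x3) and "t" (3): a world point X has camera coordinates R X + t. Camera axes: x right, y down, z forward; pixel columns grow to the right and rows downward; lengths in m; the calibration is good to about 2 mm. A picture is of the moment at which its call begins. There is no depth.
- bot.job_done(): hands the job in, once; it reports no verdict.
Trained networks look in a picture, given as the dict that the camera call returned (one of the last four; its "shot" number tells which), for a name from the list of things; names that differ only in an ending like _2 or _b are one class to them, and where a whole thing is asked for, a point or a joint stands for the part that bears it (a point fixed in the world has none). Each returns a list of dicts, best first, with "score" (0 to 1); they miss things now and then, are a little off and sometimes report something else, mostly with a low value. They report only what shows in the picture. A call takes as long as a camera call.
- bot.trace(picture, thing): "region" (420x560 bool, what is visible of it) and "point" ([column, row] in pixels, amid what is visible of it).
The state is a dict: "clock": time; "qpos": joint angles; "qd": joint speeds; "joint_efforts": joint torques, N m; "position": TCP position; "tool_rot": TCP orientation; "force": force on the tool from outside, world axes, zero at the start; "moment": the same for the moment, N m; "grip_width": finger opening in m.
Only numpy, scipy, OpenCV 4.12 (cv2) and the standard library are available. Lean on these libraries where they do the work, as an engineer would, in place of code of your own. Each camera call takes 0.05 s, during which the arm holds its last target.

TASK

Slide the white vial strip on the sprung bed of the sealing stand until its back edge touches both steel pins and its right end touches the black end stop, and let go of it there. Then take the pressing iron from its blue mat and sweep it lengthwise along the row, in one unbroken pass from the strip's left end to the end stop, pressing steadily so that the bed's pointer stays in the green band until all eight purple stoppers are home; press the stoppers only with the iron. Stand the iron upright back on its mat, leaving the strip against pins and stop and everything else on the table where it is.

Things in the scene. Friction and masses are not known exactly. Their poses are not given: they have to be found in the camera images.
- stand: Sealing stand, fixed: grey base 130 (its x) x 250 (y) x 18 mm; origin centre of underside on the table; +x away from the robot, +y to its left. Sprung bed 118 x 240 mm, top 45 mm above the table at rest. On the bed: two steel pins, diameter 10, 16 mm tall, at x 25, y -80 and +60 mm; a black end stop 14 mm tall at the -y end, inner face at y -105 mm. Front scale plate with green band.
- bed (a joint): How far the bed has sunk straight down, in m: 0 at rest (up), 0.014 at its bottom. Spring: starts to sink at about 1 N of extra load, then 0.8 N per mm. It cannot tilt. The green band on the scale is a sink of about 4 to 12 mm (about 4 to 10 N); aim for about 8 mm.
- pin_right (a point): Point of the right-hand (stand -y) steel pin that faces the robot, where the strip's back edge must touch; 53 mm above the table.
- pin_left (a point): The same point of the left-hand (stand +y) steel pin; 140 mm from the other.
- strip: Loose white vial strip, 26 wide (its x), 190 long (y), 30 mm high, 0.14 kg, eight purple stoppers in a row on top. Origin: centre of underside. Starts skew on the bed, 20 to 45 mm nearer the robot than at the pins, 10 to 35 mm short of the end stop; its +y end is the left one. When placed right, its axes are parallel to the stand's and its origin is at stand x 7, y -10 mm.
- strip_center (a point): Centre of the vial strip, 15 mm above its underside.
- edge_left (a point): Point on the strip's back (+x) face, 70 mm left (+y) of its middle, 8 mm above its underside.
- edge_right (a point): Point on the strip's back (+x) face, 70 mm right (-y) of its middle, 8 mm above its underside.
- iron_grip (a point): Centre of the black handle of the loose pressing iron (0.28 kg), 47 mm above its underside. Handle: 26 (iron x) x 40 (iron y) x 50 mm high, flat sides, its top 72 mm above the underside. Steel foot 34 mm wide (x), flat for 50 mm along y, its two ends turned up at 18 degrees, 106 mm long over all. Same both ways round; swept along its own y it rides onto proud stoppers and presses them in.
- iron_foot (a point): Centre of the flat underside of the pressing iron's foot; z up, y along the iron.
- mat: Blue parking mat for the iron, 100 (x) x 140 (y) x 4 mm, fixed for the run, on the left or on the right of the stand. Origin: centre of its underside.
- water_bottle: Bystander: water bottle, 64 mm wide, 202 mm tall, 0.52 kg. Origin at its underside.
- skin_spray: Bystander: white and blue pump spray bottle, 44 mm wide, 136 mm tall. Origin at its underside.
- white_box: Bystander: white lidded box, 81 x 77 x 76 mm, in the place beside the stand that the mat does not have. Origin at its underside.
- steel_cup: Bystander: small steel cup, 66 mm wide, 42 mm tall. Origin at its underside.
- stopper1 (a joint): How far stopper 1 of 8 (counted from the strip's left end; 15 mm wide, on the strip's centre line at strip y = +77 mm) is pressed in, in m: 0 = standing 6 mm above the strip's top, 0.005 = home, 1 mm above it. Needs about 2.5 N to move and stays where it is left.
- stopper2 (a joint): How far stopper 2 of 8 (counted from the strip's left end; 15 mm wide, on the strip's centre line at strip y = +55 mm) is pressed in, in m: 0 = standing 6 mm above the strip's top, 0.005 = home, 1 mm above it. Needs about 2.5 N to move and stays where it is left.
- stopper3 (a joint): How far stopper 3 of 8 (counted from the strip's left end; 15 mm wide, on the strip's centre line at strip y = +33 mm) is pressed in, in m: 0 = standing 6 mm above the strip's top, 0.005 = home, 1 mm above it. Needs about 2.5 N to move and stays where it is left.
- stopper4 (a joint): How far stopper 4 of 8 (counted from the strip's left end; 15 mm wide, on the strip's centre line at strip y = +11 mm) is pressed in, in m: 0 = standing 6 mm above the strip's top, 0.005 = home, 1 mm above it. Needs about 2.5 N to move and stays where it is left.
- stopper5 (a joint): How far stopper 5 of 8 (counted from the strip's left end; 15 mm wide, on the strip's centre line at strip y = -11 mm) is pressed in, in m: 0 = standing 6 mm above the strip's top, 0.005 = home, 1 mm above it. Needs about 2.5 N to move and stays where it is left.
- stopper6 (a joint): How far stopper 6 of 8 (counted from the strip's left end; 15 mm wide, on the strip's centre line at strip y = -33 mm) is pressed in, in m: 0 = standing 6 mm above the strip's top, 0.005 = home, 1 mm above it. Needs about 2.5 N to move and stays where it is left.
- stopper7 (a joint): How far stopper 7 of 8 (counted from the strip's left end; 15 mm wide, on the strip's centre line at strip y = -55 mm) is pressed in, in m: 0 = standing 6 mm above the strip's top, 0.005 = home, 1 mm above it. Needs about 2.5 N to move and stays where it is left.
- stopper8 (a joint): How far stopper 8 of 8 (counted from the strip's left end; 15 mm wide, on the strip's centre line at strip y = -77 mm) is pressed in, in m: 0 = standing 6 mm above the strip's top, 0.005 = home, 1 mm above it. Needs about 2.5 N to move and stays where it is left.

How it is judged:
On the way, in this order (a step that is already met when the one before it is completed fails the run):
1. the strip lies flat against both pins and the end stop, released (x of each of edge_left, edge_right in the frame of stand above 0.0165 m and y of strip_center in the frame of stand below -0.0055 m and z of strip_center in the frame of stand below 0.066 m and angle between strip's own z axis and vertical below 0.05 rad and contact force between the fingers and strip below 0.3 N), for 0.3 s.
2. all eight stoppers are home, the iron still on them (value of joint each of stopper1, stopper2, stopper3, stopper4, stopper5, stopper6, stopper7, stopper8 above 0.0035 m and z of iron_foot in the frame of strip below 0.04 m and x of iron_foot in the frame of strip between -0.02 and 0.02 m), for 0.05 s.
At the end, for the whole second after the job is handed in: All eight stoppers pressed at least 3.5 mm of their 5 mm; the strip lies flat on the bed, let go, its back edge within 3.5 mm of both pins and its right end within 4.5 mm of the end stop; the bed is up; the iron stands upright on the blue mat (its foot's centre within the mat's area) (x of each of edge_left, edge_right in the frame of stand above 0.0165 m and y of strip_center in the frame of stand below -0.0055 m and z of strip_center in the frame of stand below 0.066 m and angle between strip's own z axis and vertical below 0.05 rad and value of joint each of stopper1, stopper2, stopper3, stopper4, stopper5, stopper6, stopper7, stopper8 above 0.0035 m and value of joint bed below 0.002 m and z of iron_foot in the frame of mat below 0.009 m and angle between iron_foot's own z axis and vertical below 0.1 rad and x of iron_foot in the frame of mat between -0.05 and 0.05 m and y of iron_foot in the frame of mat between -0.055 and 0.055 m and linear speed of strip below 0.02 m/s); the robot touches nothing.
It fails at once if the iron is lifted or eased off in mid-sweep: some stoppers home, others not, and the bed sunk less than 1.5 mm (value of joint any of stopper1, stopper2, stopper3, stopper4, stopper5, stopper6, stopper7, stopper8 above 0.004 m and value of joint any of stopper1, stopper2, stopper3, stopper4, stopper5, stopper6, stopper7, stopper8 below 0.0035 m and value of joint bed below 0.0015 m).
It fails at once if the bed is pressed past its green band, to 13 mm (value of joint bed above 0.013 m).
It fails at once if fingers touch the strip while its stoppers are partly pressed (contact force between the fingers and strip above 1 N and value of joint any of stopper1, stopper2, stopper3, stopper4, stopper5, stopper6, stopper7, stopper8 above 0.002 m and value of joint any of stopper1, stopper2, stopper3, stopper4, stopper5, stopper6, stopper7, stopper8 below 0.0035 m).
It fails at once if a stopper at the end-stop end goes home before the one at the left end (value of joint stopper8 above 0.0035 m and value of joint stopper1 below 0.0035 m).
It fails at once if a bystander (water bottle, spray bottle, white box, steel cup) is pushed more than 30 mm or tipped (distance of any of water_bottle, skin_spray, white_box, steel_cup from where it was at the start of the episode above 0.03 m or angle between any of water_bottle, skin_spray, white_box, steel_cup's own z axis and vertical above 0.4 rad).
It also fails if it takes over 72 s, if anything falls off the work surface, if the arm or the gripper's body presses on something with over 40 N, if the wrist force passes 120 N, or if a joint passes its speed limit or range.

## Working session

There is one attempt and no reset: what is moved stays moved. The work goes in short steps, Python scripts to look and compute and a shell command to move; the robot and the scene stay as the last step left them, time stands still between calls to the robot, and variables do not carry over. Pictures are saved under pics/ and viewed, and the job is handed in when it is done.

```bash
mkdir -p pics; ls
python3 - <<'E'
from workcell import bot
import cv2,numpy as np
o=bot.observe();print(o, bot.grasp_offset)
for n in("scene","top"):
    f=bot.grab_frame(n);cv2.imwrite(f"pics/{n}0.png",f["pixels"]);print(n,f["vertical_fov"],f["cx"],f["cy"],np.round(f["R"],4).tolist(),np.round(f["t"],4).tolist(),f["shot"],f.keys())
E
```

```text
pics
{'clock': 0.0, 'qpos': array([ 1.20681369,  0.52201983, -0.03634468,  1.59999761,  0.0212241 ,
        1.02109316, -0.11281743]), 'qd': array([-6.23608662e-04, -2.00858244e-03, -1.66068195e-04,  4.80138516e-04,
       -7.51334365e-04,  6.17286723e-05,  2.00494768e-03]), 'joint_efforts': array([ 4.93870139e-04, -9.27107477e+01,  1.98023558e+00, -3.69933200e+01,
        1.79039704e-02,  8.10793368e-03, -5.18239437e-05]), 'position': array([ 0.18085605, -0.59791299,  0.23072564]), 'tool_rot': array([-3.14046427e+00,  9.24212304e-05,  2.93782687e-01]), 'force': array([-0.57403308,  0.13737706, -0.5782628 ]), 'moment': array([ 0.0291957 , -0.04899916, -0.01013366]), 'grip_width': 0.08572558331667668} 0.0187
scene 42.74119424181984 278.66868295958886 198.02416549037184 [[0.4387, -0.8984, -0.022], [-0.3882, -0.1674, -0.9063], [0.8105, 0.4061, -0.4221]] [-0.2839, 0.2437, 1.0491] 1 dict_keys(['pixels', 'vertical_fov', 'cx', 'cy', 'R', 't', 'shot'])
top 57.84161092143212 281.77192255583145 215.8079052475751 [[0.0096, -0.9999, 0.013], [-0.9907, -0.0113, -0.1357], [0.1358, -0.0116, -0.9907]] [-0.1095, 0.431, 0.9333] 2 dict_keys(['pixels', 'vertical_fov', 'cx', 'cy', 'R', 't', 'shot'])
```

View pics/scene0.png

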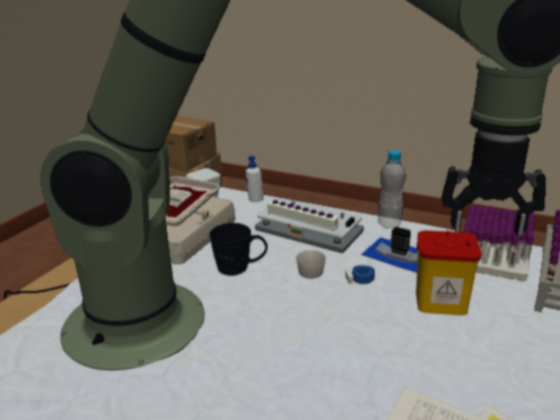

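View pics/top0.png

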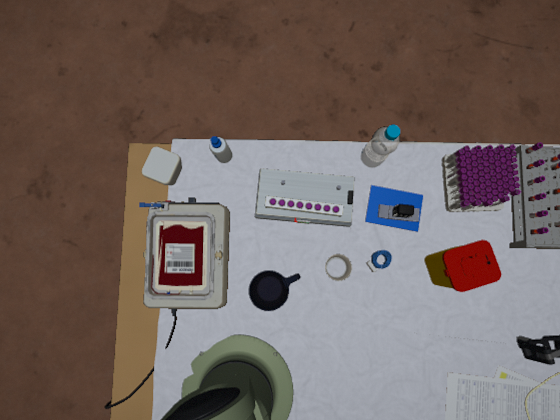

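```bash
cat > h.py <<'E'
from workcell import bot
import cv2,numpy as np
def K(f):
    fl=210/np.tan(np.radians(f["vertical_fov"]/2)); return fl
def back(f,uv,z):
    fl=K(f);R=np.array(f["R"]);t=np.array(f["t"])
    d=R.T@np.array([(uv[0]-f["cx"])/fl,(uv[1]-f["cy"])/fl,1.]); c=-R.T@t
    return c+d*(z-c[2])/d[2]
def proj(f,X):
    fl=K(f);c=np.array(f["R"])@np.array(X)+np.array(f["t"]); return np.array([f["cx"]+fl*c[0]/c[2],f["cy"]+fl*c[1]/c[2]])
def tri(obs):
    A=[];b=[]
    M=np.zeros((3,3));v=np.zeros(3)
    for f,uv in obs:
        R=np.array(f["R"]);t=np.array(f["t"]);fl=K(f)
        d=R.T@np.array([(uv[0]-f["cx"])/fl,(uv[1]-f["cy"])/fl,1.]);d/=np.linalg.norm(d);c=-R.T@t
        P=np.eye(3)-np.outer(d,d);M+=P;v+=P@c
    return np.linalg.solve(M,v)
def crop(f,x0,y0,w,h,s,name):
    c=f["pixels"][y0:y0+h,x0:x0+w];c=cv2.resize(c,None,fx=s,fy=s,interpolation=cv2.INTER_CUBIC);cv2.imwrite(name,c)
E
python3 - <<'E'
from h import *
S=bot.grab_frame("scene");T=bot.grab_frame("top")
crop(T,250,160,190,75,4,"pics/t1.png");crop(S,240,180,200,100,4,"pics/s1.png")
for n in ["stand","strip","iron_grip","iron_foot","mat","water_bottle","skin_spray","white_box","steel_cup","stopper1","stopper8"]:
    r={}
    for k,f in (("S",S),("T",T)):
        o=bot.trace(f,n); r[k]=[(round(d["score"],2),np.round(d["point"],1).tolist(),int(d["region"].sum())) for d in o[:2]]
        if o:
            rr=np.argwhere(o[0]["region"])
            r[k].append(back(f,o[0]["point"],0.02).round(3).tolist())
            if k=="T" and n in("strip","mat","stand","iron_grip"):
                m=o[0]["region"].astype(np.uint8);c=max(cv2.findContours(m,0,2)[0],key=cv2.contourArea);print(n,cv2.boxPoints(cv2.minAreaRect(c)).round(1).tolist())
    print(n,r)
E
```

```text
stand [[252.89999389648438, 218.3000030517578], [258.20001220703125, 165.3000030517578], [356.6000061035156, 175.1999969482422], [351.29998779296875, 228.10000610351562]]
stand {'S': [(0.55, [313.8, 232.1], 2681), [0.448, -0.194, 0.02]], 'T': [(0.57, [304.3, 193.3], 4122), [0.493, -0.163, 0.02]]}
strip [[265.1000061035156, 206.89999389648438], [266.3999938964844, 195.3000030517578], [342.8999938964844, 204.3000030517578], [341.5, 215.89999389648438]]
strip {'S': [(0.63, [304.9, 213.1], 999), (0.63, [314.5, 233.7], 2542), [0.535, -0.132, 0.02]], 'T': [(0.68, [301.4, 207.4], 835), [0.456, -0.155, 0.02]]}
iron_grip [[378.0, 204.0], [418.0, 204.0], [418.0, 220.0], [378.0, 220.0]]
iron_grip {'S': [(0.94, [398.4, 246.6], 855), (0.66, [314.8, 233.3], 2596), [0.462, -0.402, 0.02]], 'T': [(0.87, [397.3, 211.1], 604), [0.449, -0.403, 0.02]]}
iron_foot {'S': [(0.73, [254.1, 182.4], 587), (0.61, [399.2, 247.2], 826), [0.664, 0.09, 0.02]], 'T': [(0.72, [395.5, 211.7], 603), (0.43, [305.3, 204.5], 905), [0.447, -0.398, 0.02]]}
mat [[363.79998779296875, 222.0], [370.0, 185.0], [423.5, 193.89999389648438], [417.3999938964844, 230.89999389648438]]
mat {'S': [(0.86, [384.2, 259.3], 563), [0.394, -0.387, 0.02]], 'T': [(0.97, [390.9, 203.4], 1307), [0.469, -0.387, 0.02]]}
water_bottle {'S': [(0.82, [391.8, 190.9], 1632), [0.765, -0.304, 0.02]], 'T': [(0.37, [400.7, 212.0], 541), [0.447, -0.411, 0.02]]}
skin_spray {'S': [(0.56, [254.4, 182.9], 591), (0.5, [313.5, 229.2], 2742), [0.661, 0.087, 0.02]], 'T': [(0.79, [218.4, 148.6], 448), [0.609, 0.063, 0.02]]}
white_box {'S': [(0.86, [203.9, 175.9], 329), [0.647, 0.258, 0.02]], 'T': [(0.57, [160.9, 166.3], 1090), [0.56, 0.21, 0.02]]}
steel_cup {'S': [(0.73, [310.4, 263.4], 688), (0.26, [313.8, 232.0], 2731), [0.311, -0.243, 0.02]], 'T': [(0.56, [342.1, 267.1], 318), [0.305, -0.258, 0.02]]}
stopper1 {'S': [], 'T': []}
stopper8 {'S': [], 'T': []}
```

View pics/t1.png

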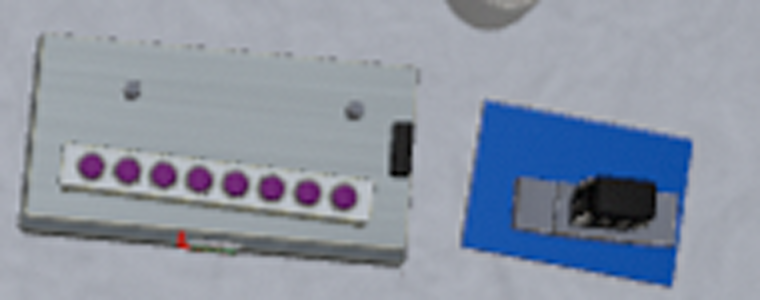

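View pics/s1.png

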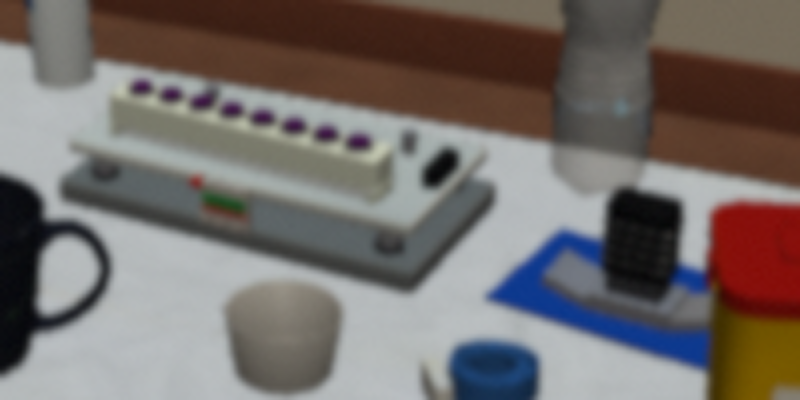

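Run:
```python
from h import *
S=bot.grab_frame("scene");T=bot.grab_frame("top")
crop(T,362,180,70,55,10,"pics/t2.png");crop(S,355,215,75,65,10,"pics/s2.png")
for f,b in((T,(258,195,350,220)),(S,(260,190,345,225))):
    p=f["pixels"].astype(float);x0,y0,x1,y1=b
    g=np.clip((p[...,0]+p[...,2])/2-p[...,1]-15,0,None)[y0:y1,x0:x1]
    m=(g>12).astype(np.uint8)
    n,l,s,c=cv2.connectedComponentsWithStats(m)
    out=[]
    for i in range(1,n):
        if s[i,4]<5: continue
        yy,xx=np.nonzero(l==i);w=g[yy,xx];out.append(((xx*w).sum()/w.sum()+x0,(yy*w).sum()/w.sum()+y0,s[i,4]))
    out.sort();print(np.round(out,2).tolist())
    for o in out: print(back(f,o[:2],.081).round(4))
```

```text
[[272.44, 201.07, 27.0], [281.48, 202.16, 27.0], [290.49, 203.26, 28.0], [299.47, 204.36, 27.0], [308.53, 205.53, 26.0], [317.6, 206.66, 27.0], [326.63, 207.76, 27.0], [335.68, 208.82, 27.0]]
[ 0.4607 -0.0815  0.081 ]
[ 0.4583 -0.1034  0.081 ]
[ 0.4559 -0.1251  0.081 ]
[ 0.4535 -0.1468  0.081 ]
[ 0.4509 -0.1686  0.081 ]
[ 0.4484 -0.1905  0.081 ]
[ 0.4459 -0.2123  0.081 ]
[ 0.4436 -0.2341  0.081 ]
[[290.19, 204.67, 5.0], [297.72, 206.66, 5.0], [305.22, 208.66, 5.0], [313.18, 210.66, 5.0], [321.04, 212.6, 6.0], [329.43, 214.71, 6.0]]
[ 0.452 -0.129  0.081]
[ 0.4491 -0.1508  0.081 ]
[ 0.4462 -0.1721  0.081 ]
[ 0.4438 -0.1941  0.081 ]
[ 0.4416 -0.2153  0.081 ]
[ 0.4392 -0.2377  0.081 ]
```

View pics/t2.png

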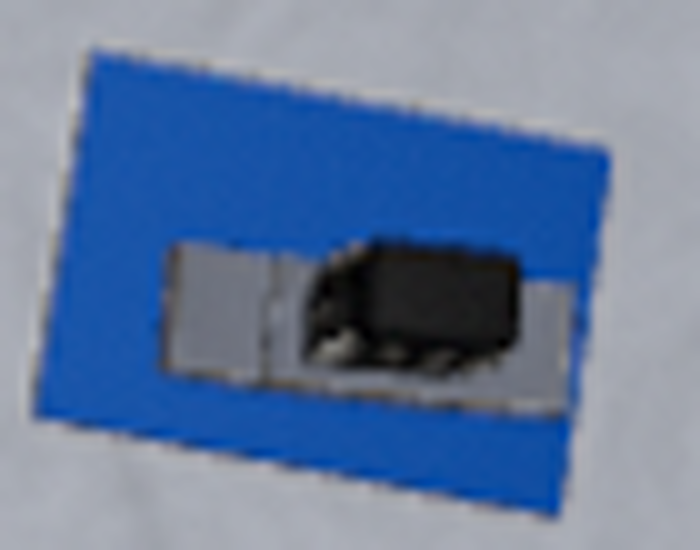

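View pics/s2.png

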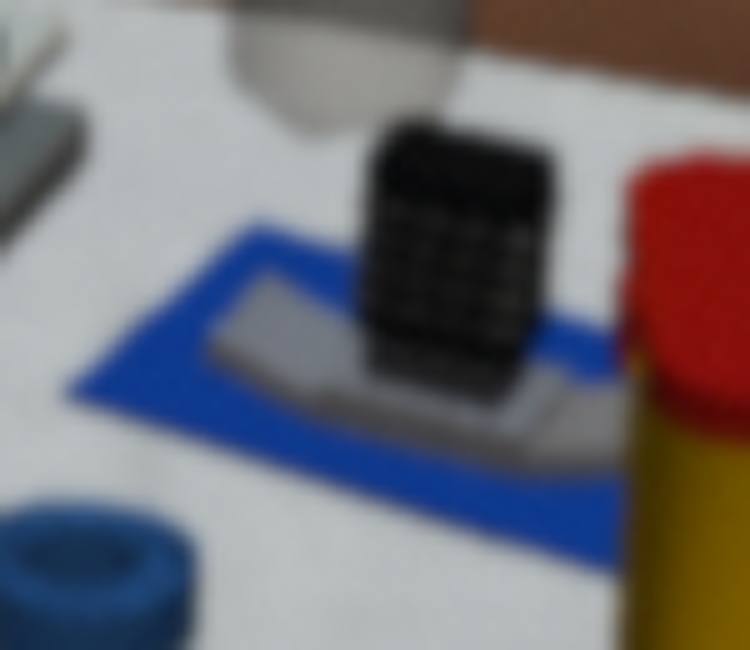

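Run:
```python
from h import *
from scipy.optimize import least_squares
S=bot.grab_frame("scene");T=bot.grab_frame("top")
t1=lambda x,y:((x+.5)/4-.5+250,(y+.5)/4-.5+160)
s1=lambda x,y:((x+.5)/4-.5+240,(y+.5)/4-.5+180)
t2=lambda x,y:((x+.5)/10-.5+362,(y+.5)/10-.5+180)
s2=lambda x,y:((x+.5)/10-.5+355,(y+.5)/10-.5+215)
def fit(obs,p0,name,z0=None):
    def res(p):
        r=[]
        c,s=np.cos(p[2]),np.sin(p[2])
        for f,L,uv,w in obs:
            X=[p[0]+c*L[0]-s*L[1],p[1]+s*L[0]+c*L[1],L[2]+(p[3] if len(p)>3 else 0)]
            r+=list((proj(f,X)-uv)*w)
        return np.array(r)
    q=least_squares(res,p0,loss='soft_l1');print(name,q.x.round(4));print(res(q.x).reshape(-1,2).round(2).tolist());return q.x
stT=[(T,(.059,.12,.045),t1(38,35),1),(T,(.059,-.12,.045),t1(418,68),1),(T,(-.059,-.12,.045),t1(405,250),1),(T,(-.059,.12,.045),t1(24,213),1),
 (T,(.025,.06,.061),t1(132,86),1),(T,(.025,-.08,.061),t1(354,106),1)]
stS=[(S,(-.059,.12,.045),s1(70,143),1),(S,(-.059,-.12,.045),s1(418,225),1),(S,(.059,-.12,.045),s1(487,150),1),(S,(.025,-.08,.061),s1(409,132),1),(S,(.025,.06,.061),s1(213,90),1)]
p=fit(stT,[.5,-.16,-.1],"standT");fit(stS,[.5,-.16,-.1],"standS");fit(stT+stS,[.5,-.16,-.1,0],"both z")
mT=[(T,(.05,.07,.004),t2(92,50),1),(T,(.05,-.07,.004),t2(609,148),1),(T,(-.05,-.07,.004),t2(558,517),1),(T,(-.05,.07,.004),t2(36,416),1)]
mS=[(S,(.05,.07,.004),s2(258,222),1),(S,(-.05,.07,.004),s2(70,395),1)]
fit(mT,[.46,-.4,-.2],"mat");fit(mT+mS,[.46,-.4,-.2],"matB")
h=.076
# iron: local, z from mat top .004
iT=[(T,(.013,.02,.076),t2(372,243),1),(T,(.013,-.02,.076),t2(520,250),1),(T,(-.013,-.02,.076),t2(513,345),1),(T,(-.013,.02,.076),t2(365,345),.5)]
iTf=[(T,(-.017,.053,.013),t2(165,370),1),(T,(.017,.053,.016),t2(175,245),1),(T,(-.017,-.053,.013),t2(568,405),1),(T,(.017,-.053,.016),t2(573,285),1)]
iS=[(S,(.013,.02,.076),s2(385,125),1),(S,(.013,-.02,.076),s2(553,155),1),(S,(-.017,.053,.016),s2(215,340),1),(S,(.017,.053,.016),s2(270,275),1)]
fit(iT+iTf,[.45,-.41,-.05],"ironT");fit(iT,[.45,-.41,-.05],"ironTh");fit(iTf,[.45,-.41,-.05],"ironTf");fit(iT+iTf+iS,[.45,-.41,-.05,0],"ironB z")
```

```text
standT [ 0.4845 -0.1627 -0.0798]
[[0.66, -0.78], [-0.14, -0.49], [0.11, -0.01], [-0.43, 0.57], [-0.39, 0.24], [0.25, 0.33]]
standS [ 0.4798 -0.1678 -0.0606]
[[-1.02, 0.09], [-0.33, 0.74], [1.15, -0.97], [0.63, -0.01], [-0.29, -0.48]]
both z [ 0.4858 -0.1639 -0.0758 -0.0041]
[[1.08, -0.68], [-0.1, -0.79], [0.35, -0.5], [0.21, 0.49], [0.01, 0.2], [0.41, 0.04], [-1.11, -0.1], [-1.76, 1.04], [0.39, -0.43], [-0.13, 0.41], [-0.38, -0.33]]
mat [ 0.4605 -0.3991 -0.1779]
[[-0.19, -0.15], [0.41, -0.11], [0.28, 0.09], [-0.53, 0.15]]
matB [ 0.4604 -0.4005 -0.1773]
[[0.32, -0.11], [0.93, -0.1], [0.84, 0.11], [0.02, 0.2], [-0.65, -0.68], [-1.18, -0.77]]
ironT [ 0.4466 -0.4067 -0.0775]
[[-0.46, -1.1], [1.1, -0.35], [1.38, 0.68], [-0.12, -0.38], [-0.7, 0.6], [-0.7, -0.01], [-0.21, 0.7], [0.22, -0.41]]
ironTh [ 0.4456 -0.4051 -0.0394]
[[-1.31, -0.4], [0.27, -0.27], [0.96, 0.8], [-0.34, -0.02]]
ironTf [ 0.4472 -0.4076 -0.0807]
[[-0.36, 0.3], [-0.32, -0.3], [0.13, 0.54], [0.6, -0.57]]
ironB z [ 0.4471 -0.4074 -0.0929 -0.0025]
[[-0.41, -1.25], [1.1, -0.26], [1.21, 0.73], [-0.18, -0.48], [-0.76, 0.21], [-0.56, -0.34], [-0.4, 0.92], [0.22, -0.13], [1.37, -1.7], [1.48, -0.69], [-1.49, 1.61], [-1.53, 1.75]]
```

```bash
cat >> h.py <<'E'
from scipy.spatial.transform import Rotation as Ro
def plan(goal,yaw,n,start=None,rd=3,first_turn=None):
    """print rows from present pose to goal with tool down at yaw"""
    o=bot.observe();p=np.array(o["position"]) if start is None else np.array(start[:3]);R=Ro.from_euler('xyz',o["tool_rot"]) if start is None else Ro.from_euler('xyz',[np.pi,0,start[3]])
    G=Ro.from_euler('xyz',[np.pi,0,yaw]);rows=[]
    for i in range(n):
        k=n-i
        d=R.inv().apply((np.array(goal)-p)/k)/.025
        r=(R.inv()*G).as_rotvec()/k/(2*np.pi)
        row=np.r_[np.round(d,rd),np.round(r,4)];rows.append(row)
        p=p+R.apply(row[:3]*.025);R=R*Ro.from_rotvec(row[3:]*2*np.pi)
    for r in rows: print([float(v) for v in r])
    print("end",p.round(4),R.as_euler('xyz').round(4), "err",(np.array(goal)-p).round(4))
E
python3 - <<'E'
from h import *
S=bot.grab_frame("scene")
for n,uv in(("bottle",(392,228)),("spray",(254,200)),("bin",(445,310)),("cup",(311,275))):print(n,back(S,uv,0).round(3))
plan((.4522,-.1578,.24),1.459,24)
E
```

```text
bottle [ 0.583 -0.355  0.   ]
spray [0.591 0.052 0.   ]
bin [ 0.29  -0.542  0.   ]
cup [ 0.297 -0.251  0.   ]
[0.645, -0.572, -0.015, -0.0, -0.0, -0.0077]
[0.672, -0.54, -0.014, -0.0, -0.0, -0.0077]
[0.697, -0.507, -0.015, -0.0, -0.0, -0.0077]
[0.721, -0.472, -0.014, -0.0, -0.0, -0.0077]
[0.743, -0.437, -0.015, -0.0, -0.0, -0.0077]
[0.763, -0.4, -0.014, -0.0, -0.0, -0.0077]
[0.782, -0.363, -0.015, -0.0, -0.0, -0.0077]
[0.799, -0.325, -0.014, -0.0, -0.0, -0.0077]
[0.813, -0.286, -0.015, -0.0, -0.0, -0.0077]
[0.826, -0.246, -0.014, -0.0, -0.0, -0.0077]
[0.837, -0.206, -0.015, -0.0, -0.0, -0.0077]
[0.846, -0.165, -0.014, -0.0, -0.0, -0.0078]
[0.853, -0.124, -0.015, -0.0, -0.0, -0.0077]
[0.858, -0.082, -0.014, -0.0, -0.0, -0.0078]
[0.861, -0.04, -0.015, -0.0, -0.0, -0.0077]
[0.862, 0.002, -0.014, -0.0, -0.0, -0.0078]
[0.861, 0.044, -0.015, -0.0, -0.0, -0.0077]
[0.858, 0.086, -0.014, -0.0, -0.0, -0.0078]
[0.853, 0.127, -0.015, -0.0, -0.0, -0.0077]
[0.846, 0.169, -0.014, -0.0, -0.0, -0.0078]
[0.836, 0.21, -0.015, -0.0, -0.0, -0.0077]
[0.825, 0.25, -0.014, -0.0, -0.0, -0.0078]
[0.812, 0.29, -0.015, -0.0, -0.0, -0.0077]
[0.797, 0.328, -0.014, -0.0, -0.0, -0.0078]
end [ 0.4522 -0.1578  0.24  ] [-3.1415e+00 -1.0000e-04  1.4593e+00] err [ 0. -0.  0.]
```

```bash
python3 -m handwheel '[[0.645,-0.572,-0.015,0,0,-0.0077],[0.672,-0.54,-0.014,0,0,-0.0077],[0.697,-0.507,-0.015,0,0,-0.0077],[0.721,-0.472,-0.014,0,0,-0.0077],[0.743,-0.437,-0.015,0,0,-0.0077],[0.763,-0.4,-0.014,0,0,-0.0077],[0.782,-0.363,-0.015,0,0,-0.0077],[0.799,-0.325,-0.014,0,0,-0.0077]]' -1 25
python3 -m handwheel '[[0.813,-0.286,-0.015,0,0,-0.0077],[0.826,-0.246,-0.014,0,0,-0.0077],[0.837,-0.206,-0.015,0,0,-0.0077],[0.846,-0.165,-0.014,0,0,-0.0078],[0.853,-0.124,-0.015,0,0,-0.0077],[0.858,-0.082,-0.014,0,0,-0.0078],[0.861,-0.04,-0.015,0,0,-0.0077],[0.862,0.002,-0.014,0,0,-0.0078]]'
python3 -m handwheel '[[0.861,0.044,-0.015,0,0,-0.0077],[0.858,0.086,-0.014,0,0,-0.0078],[0.853,0.127,-0.015,0,0,-0.0077],[0.846,0.169,-0.014,0,0,-0.0078],[0.836,0.21,-0.015,0,0,-0.0077],[0.825,0.25,-0.014,0,0,-0.0078],[0.812,0.29,-0.015,0,0,-0.0077],[0.797,0.328,-0.014,0,0,-0.0078]]'
python3 -m handwheel '[[0,0,0,0,0,0]]'
python3 - <<'E'
from h import *
print(bot.observe()['qpos'])
plan((.4522,-.1578,.12),1.459,6);plan((.4522,-.1578,.12),1.459,1)
T=bot.grab_frame("top");cv2.imwrite("pics/t3.png",T["pixels"])
E
```

```text
clock: 2.55
position: [0.2721, -0.4502, 0.2342]
tool_rot: [3.142, 0.0, 0.684]
force: [0.2, -0.5, -0.1]
grip_width: 0.086
clock: 3.55
position: [0.3625, -0.3034, 0.2371]
tool_rot: [3.142, -0.0, 1.073]
force: [-0.1, -0.4, -0.4]
grip_width: 0.0854
clock: 4.55
position: [0.4529, -0.1566, 0.24]
tool_rot: [3.142, -0.0, 1.463]
force: [-1.0, 0.1, 0.2]
grip_width: 0.0852
clock: 4.68
position: [0.4532, -0.1561, 0.24]
tool_rot: [3.141, -0.001, 1.463]
force: [-0.2, 0.2, -0.6]
grip_width: 0.0854
[ 0.60292522  0.31010165 -0.48579938  1.94326402  0.17801426  0.92962256
 -0.07773048]
[-0.013, -0.005, 0.8, 0.0, -0.0, 0.0001]
[-0.012, -0.005, 0.8, 0.0, -0.0, 0.0001]
[-0.013, -0.006, 0.8, 0.0, -0.0, 0.0001]
[-0.012, -0.005, 0.8, 0.0, -0.0, 0.0001]
[-0.013, -0.006, 0.8, 0.0, -0.0, 0.0001]
[-0.012, -0.005, 0.8, 0.0, -0.0001, 0.0002]
end [ 0.4522 -0.1578  0.12  ] [3.1413e+00 1.0000e-04 1.4588e+00] err [-0. -0. -0.]
[-0.075, -0.032, 4.8, 0.0, -0.0001, 0.0007]
end [ 0.4522 -0.1578  0.12  ] [3.1413e+00 1.0000e-04 1.4588e+00] err [-0. -0. -0.]
```

View pics/t3.png

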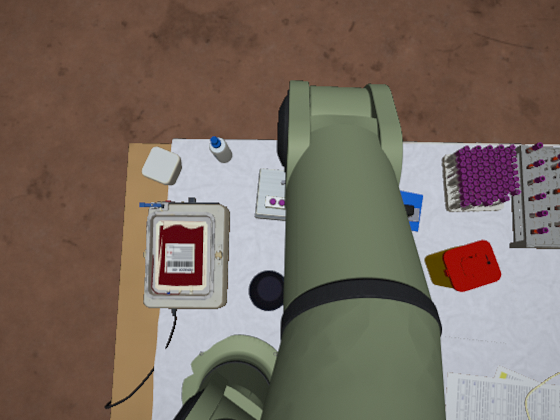

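```bash
python3 -m handwheel '[[-0.013,-0.005,0.8,0,0,0.0001],[-0.012,-0.005,0.8,0,0,0.0001],[-0.013,-0.006,0.8,0,0,0.0001],[-0.012,-0.005,0.8,0,0,0.0001],[-0.013,-0.006,0.8,0,0,0.0001],[-0.012,-0.005,0.8,0,0,0.0001],[0,0,0,0,0,0]]'
python3 - <<'E'
from h import *
for i in range(3):
  o=bot.observe();print(o['position'],o['tool_rot'])
  S=bot.grab_frame("scene")
crop(S,240,100,200,150,4,"pics/s3.png")
print([proj(S,(.4522,-.1578,z)) for z in(.081,.10)], proj(S,o['position']))
plan((.4522,-.1578,.054),1.459,3)
E
```

```text
clock: 5.6
position: [0.4503, -0.1598, 0.1191]
tool_rot: [-3.139, -0.0, 1.455]
force: [0.3, 0.2, 0.9]
grip_width: 0.0856
[ 0.45030312 -0.15982262  0.11910515] [-3.13923217e+00 -2.58171568e-04  1.45482402e+00]
[ 0.45088698 -0.1598306   0.11996187] [-3.14059859e+00 -6.47281911e-05  1.45505066e+00]
[ 0.45126916 -0.15984928  0.12047644] [3.14149593e+00 1.13703104e-04 1.45508396e+00]
[array([300.84972074, 206.65530199]), array([300.81452763, 199.65054191])] [301.39495822 192.28834643]
[0.029, 0.006, 0.889, 0.0, 0.0, -0.0002]
[0.028, 0.006, 0.89, 0.0001, 0.0, -0.0002]
[0.029, 0.006, 0.889, 0.0, 0.0, -0.0002]
end [ 0.4522 -0.1578  0.054 ] [3.1415e+00 3.0000e-04 1.4589e+00] err [ 0. -0. -0.]
```

View pics/s3.png

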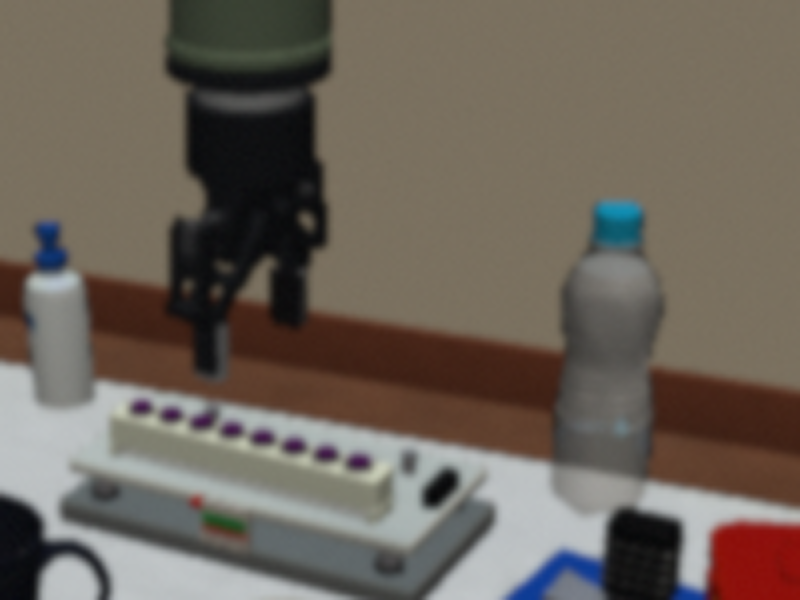

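```bash
python3 -m handwheel '[[0,0,0.8,0,0,0],[0,0,0.8,0,0,0],[0,0,0.7,0,0,0],[0,0,0.4,0,0,0],[0,0,0.1,0,0,0],[0,0,0,0,0,0]]'
python3 - <<'E'
from h import *
o=bot.observe();print(o['position'],o['tool_rot'])
S=bot.grab_frame("scene")
crop(S,240,120,200,150,4,"pics/s4.png")
o=bot.observe();print(o['position'],o['tool_rot'],o['force'])
E
```

```text
clock: 6.5
position: [0.4514, -0.1597, 0.0505]
tool_rot: [3.141, 0.0, 1.455]
force: [0.4, 0.1, 0.1]
grip_width: 0.0852
[ 0.45143419 -0.15966768  0.05046284] [3.14105235e+00 1.35193551e-04 1.45543314e+00]
[ 0.45151011 -0.15971574  0.0505582 ] [3.14079252e+00 1.70083560e-04 1.45536558e+00] [ 0.32677816 -0.45252458 -0.05352715]
```

View pics/s4.png

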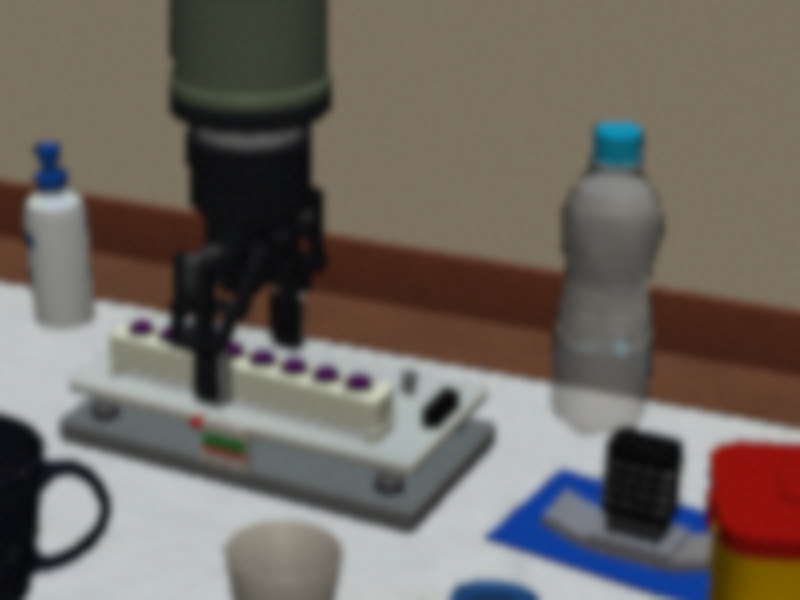

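```bash
python3 -m handwheel '[[0,0,0,0,0,0],[0,0,0,0,0,0],[0,0,0,0,0,0],[0,0,0,0,0,0],[0,0,0,0,0,0],[0,0,0,0,0,0]]' 1 25
python3 - <<'E'
from h import *
o=bot.observe();print(o['position'],o['tool_rot'],o['force'])
S=bot.grab_frame("scene")
crop(S,240,140,200,120,4,"pics/s5.png")
T=bot.grab_frame("top")
crop(T,250,160,190,75,4,"pics/t5.png")
E
```

```text
clock: 7.3
position: [0.4512, -0.1596, 0.05]
tool_rot: [3.142, -0.0, 1.455]
force: [0.1, -0.7, 1.1]
grip_width: 0.0254
[ 0.45121657 -0.15958976  0.05001185] [ 3.14152829e+00 -4.53753189e-06  1.45549961e+00] [ 0.10648437 -0.67391713  1.10839513]
```

View pics/s5.png

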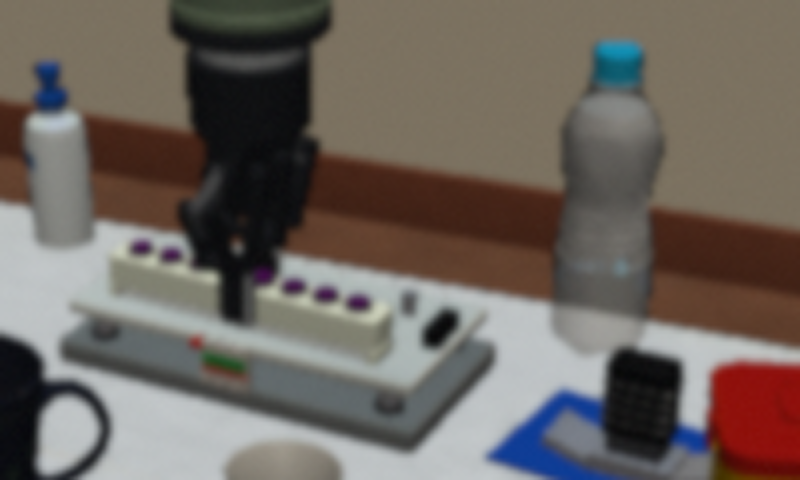

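View pics/t5.png

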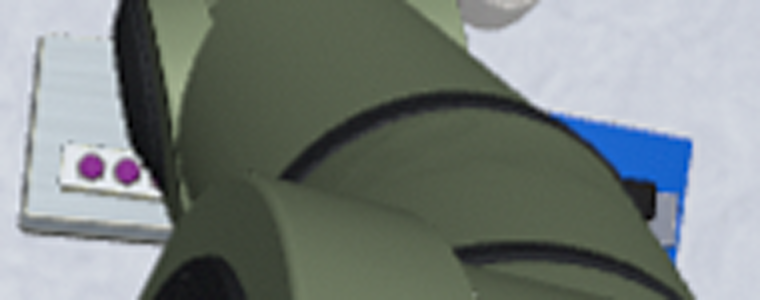

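Run:
```python
from h import *
o=bot.observe()
plan((.4512+.0351,-.1596-.0128,o['position'][2]),o['tool_rot'][2]+.0325,6)
```

```text
[-0.058, 0.242, 0.0, 0.0, 0.0, -0.0009]
[-0.059, 0.242, 0.0, 0.0, 0.0, -0.0009]
[-0.06, 0.241, 0.0, 0.0, 0.0, -0.0008]
[-0.062, 0.241, 0.0, 0.0, 0.0, -0.0009]
[-0.063, 0.241, 0.0, 0.0, 0.0, -0.0008]
[-0.064, 0.241, 0.0, 0.0, 0.0, -0.0009]
end [ 0.4863 -0.1724  0.05  ] [3.1415 0.     1.4882] err [-0.  0. -0.]
```

```bash
python3 -m handwheel '[[-0.058,0.242,0,0,0,-0.0009],[-0.059,0.242,0,0,0,-0.0009],[-0.06,0.241,0,0,0,-0.0008],[-0.062,0.241,0,0,0,-0.0009],[-0.063,0.241,0,0,0,-0.0008],[-0.064,0.241,0,0,0,-0.0009],[0,0,0,0,0,0]]'
python3 - <<'E'
from h import *
S=bot.grab_frame("scene")
o=bot.observe();print(o['position'],o['tool_rot'],o['force'],o['moment'])
crop(S,250,180,120,75,6,"pics/s6.png")
E
```

```text
clock: 8.28
position: [0.4871, -0.1726, 0.0501]
tool_rot: [3.14, 0.0, 1.488]
force: [1.5, -1.4, 1.6]
grip_width: 0.0253
[ 0.48694483 -0.1725168   0.05013008] [3.14032748e+00 3.31352817e-05 1.48815382e+00] [ 1.19760465 -1.14878027  1.56950718] [-0.21626951 -0.38876251 -0.00082701]
```

View pics/s6.png

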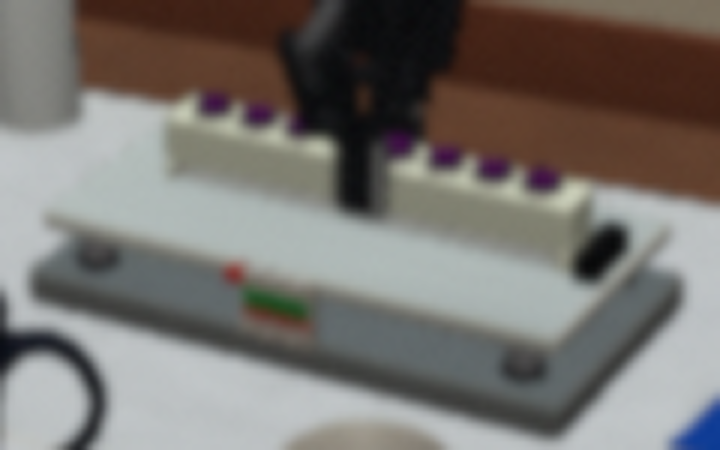

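```bash
python3 -m handwheel '[[0,0.04,0,0,0,0],[0,0.04,0,0,0,0],[0,0,0,0,0,0]]'
python3 -m handwheel '[[0,0.04,0,0,0,0],[0,0,0,0,0,0]]'
python3 -m handwheel '[[0,0.04,0,0,0,0],[0,0,0,0,0,0]]'
python3 -m handwheel '[[-0.04,0,0,0,0,0],[-0.04,0,0,0,0,0],[0,0,0,0,0,0]]'
python3 -m handwheel '[[-0.04,0,0,0,0,0],[0,0,0,0,0,0]]'; python3 -c "
from h import *
print(bot.observe()['moment'])"
```

```text
clock: 8.7
position: [0.4881, -0.1725, 0.0499]
tool_rot: [-3.141, -0.0, 1.488]
force: [-2.0, -0.2, 2.5]
grip_width: 0.0255
clock: 8.95
position: [0.4893, -0.1725, 0.05]
tool_rot: [3.142, -0.0, 1.488]
force: [-1.6, 0.4, 0.7]
grip_width: 0.0255
clock: 9.2
position: [0.49, -0.1726, 0.0499]
tool_rot: [-3.141, -0.0, 1.488]
force: [-3.0, 0.3, 2.1]
grip_width: 0.0256
clock: 9.57
position: [0.4899, -0.1742, 0.0499]
tool_rot: [-3.141, -0.001, 1.489]
force: [-3.5, 3.7, 1.7]
grip_width: 0.0253
clock: 9.82
position: [0.4898, -0.1751, 0.0499]
tool_rot: [-3.141, -0.001, 1.489]
force: [-3.9, 4.0, 1.6]
grip_width: 0.0253
[0.83714146 0.88252588 0.07128702]
```

```bash
python3 -m handwheel '[[-0.04,0,0,0,0,0],[0,0,0,0,0,0]]'
python3 -m handwheel '[[-0.04,0,0,0,0,0],[0,0,0,0,0,0]]'
python3 -m handwheel '[[0,0.04,0,0,0,0],[0,0,0,0,0,0]]'
python3 -m handwheel '[[0,0.04,0,0,0,0],[0,0,0,0,0,0]]'
python3 - <<'E'
from h import *
S=bot.grab_frame("scene")
o=bot.observe();print(o['position'],o['tool_rot'],o['force'],o['moment'])
crop(S,250,180,120,75,6,"pics/s7.png")
E
```

```text
clock: 10.07
position: [0.4898, -0.1761, 0.0499]
tool_rot: [-3.141, -0.001, 1.489]
force: [-3.4, 3.7, 0.4]
grip_width: 0.0252
clock: 10.32
position: [0.4898, -0.1762, 0.0498]
tool_rot: [-3.141, -0.002, 1.489]
force: [-4.0, 9.8, 0.2]
grip_width: 0.0255
clock: 10.58
position: [0.4898, -0.1762, 0.0495]
tool_rot: [-3.139, -0.002, 1.489]
force: [-8.2, 9.1, 2.5]
grip_width: 0.0256
clock: 10.82
position: [0.4899, -0.1762, 0.0493]
tool_rot: [-3.137, -0.002, 1.489]
force: [-11.8, 12.6, 2.3]
grip_width: 0.0254
[ 0.48987097 -0.17622325  0.04929726] [-3.13729580e+00 -1.56319353e-03  1.48910180e+00] [-12.6245953   11.76767003   1.32923116] [ 2.28363348  2.57209338 -0.0180113 ]
```

View pics/s7.png

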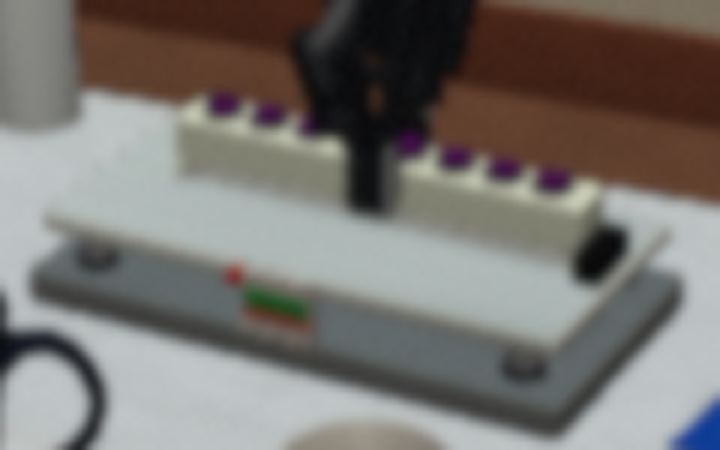

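```bash
python3 -m handwheel '[[0.05,-0.06,0,0,0,0],[0,0,0,0,0,0]]'
python3 -m handwheel '[[0,0,0,0,0,0],[0,0,0,0,0,0],[0,0,0,0,0,0],[0,0,0,0,0,0]]' -1
python3 -m handwheel '[[0,0,-0.8,0,0,0],[0,0,-0.8,0,0,0],[0,0,-0.8,0,0,0],[0,0,-0.8,0,0,0],[0,0,-0.8,0,0,0]]'
python3 -c "
from h import *
plan((.447,-.407,.19),1.571-.083,12)"
```

```text
clock: 11.12
position: [0.4898, -0.1762, 0.0498]
tool_rot: [-3.14, -0.0, 1.488]
force: [-5.7, 3.3, 1.3]
grip_width: 0.0257
clock: 11.62
position: [0.4906, -0.1765, 0.05]
tool_rot: [3.141, 0.0, 1.488]
force: [-0.0, -0.5, -0.2]
grip_width: 0.0855
clock: 12.25
position: [0.4904, -0.1765, 0.1507]
tool_rot: [3.141, 0.0, 1.488]
force: [0.5, 0.3, 0.8]
grip_width: 0.0857
[-0.778, -0.081, -0.131, 0.0, 0.0, 0.0]
[-0.778, -0.081, -0.131, 0.0, 0.0, 0.0]
[-0.778, -0.081, -0.131, 0.0, 0.0, 0.0]
[-0.778, -0.081, -0.131, 0.0, 0.0, 0.0]
[-0.778, -0.081, -0.131, 0.0, 0.0, 0.0]
[-0.777, -0.081, -0.131, 0.0, 0.0, 0.0]
[-0.778, -0.081, -0.131, 0.0, 0.0, 0.0]
[-0.777, -0.08, -0.131, 0.0, 0.0, 0.0]
[-0.778, -0.081, -0.131, 0.0, 0.0, 0.0]
[-0.777, -0.08, -0.131, 0.0, 0.0, 0.0]
[-0.778, -0.081, -0.131, 0.0, 0.0, 0.0]
[-0.777, -0.08, -0.131, 0.0, 0.0, 0.0]
end [ 0.447 -0.407  0.19 ] [3.1414 0.     1.4881] err [-0. -0.  0.]
```

```bash
python3 -m handwheel '[[-0.778,-0.081,-0.131,0,0,0],[-0.778,-0.081,-0.131,0,0,0],[-0.778,-0.081,-0.131,0,0,0],[-0.778,-0.081,-0.131,0,0,0],[-0.778,-0.081,-0.131,0,0,0],[-0.778,-0.081,-0.131,0,0,0]]'
python3 -m handwheel '[[-0.778,-0.08,-0.131,0,0,0],[-0.778,-0.08,-0.131,0,0,0],[-0.778,-0.08,-0.131,0,0,0],[-0.778,-0.081,-0.131,0,0,0],[-0.777,-0.08,-0.131,0,0,0],[-0.777,-0.08,-0.131,0,0,0],[0,0,0,0,0,0]]'
python3 - <<'E'
from h import *
T=bot.grab_frame("top");crop(T,250,160,190,75,4,"pics/t8.png")
S=bot.grab_frame("scene");crop(S,250,140,190,140,4,"pics/s8.png")
o=bot.observe();print(o['position'],o['tool_rot'],o['force'],o['qpos'])
for f,b in((T,(258,175,350,220)),(S,(260,185,355,225))):
    p=f["pixels"].astype(float);x0,y0,x1,y1=b
    g=np.clip((p[...,0]+p[...,2])/2-p[...,1]-15,0,None)[y0:y1,x0:x1]
    m=(g>12).astype(np.uint8)
    n,l,s,c=cv2.connectedComponentsWithStats(m)
    out=[]
    for i in range(1,n):
        if s[i,4]<4: continue
        yy,xx=np.nonzero(l==i);w=g[yy,xx];out.append(((xx*w).sum()/w.sum()+x0,(yy*w).sum()/w.sum()+y0,s[i,4]))
    out.sort()
    for q in out: print(np.round(q,1),back(f,q[:2],.081).round(4))
E
```

```text
clock: 13.0
position: [0.4686, -0.2924, 0.1698]
tool_rot: [3.141, 0.0, 1.488]
force: [-0.5, 1.1, 0.6]
grip_width: 0.085
clock: 13.88
position: [0.4465, -0.4088, 0.1893]
tool_rot: [3.142, 0.0, 1.486]
force: [0.2, -0.1, -0.8]
grip_width: 0.0856
[ 0.44715255 -0.40684355  0.18918772] [-3.14158498e+00 -4.84951503e-04  1.48819759e+00] [-0.38796071 -0.1369202   0.64569208] [ 0.92815001  0.56239048 -0.41843993  1.68215822  0.26821734  0.95443346
  0.32810766]
[279.2 186.8  26. ] [ 0.4959 -0.0976  0.081 ]
[288.3 187.6  27. ] [ 0.4943 -0.1195  0.081 ]
[297.3 188.5  28. ] [ 0.4924 -0.1413  0.081 ]
[306.3 189.3  25. ] [ 0.4908 -0.1632  0.081 ]
[315.3 190.1  25. ] [ 0.4889 -0.185   0.081 ]
[324.3 190.9  24. ] [ 0.4871 -0.2069  0.081 ]
[333.3 191.8  27. ] [ 0.4853 -0.2287  0.081 ]
[342.3 192.5  28. ] [ 0.4837 -0.2505  0.081 ]
[286.9 196.2   8. ] [ 0.4938 -0.1004  0.081 ]
[294.4 198.1   9. ] [ 0.491  -0.1226  0.081 ]
[302.  199.7   7. ] [ 0.49   -0.1442  0.081 ]
[309.6 201.4   9. ] [ 0.4884 -0.1656  0.081 ]
[317.5 203.3  10. ] [ 0.4863 -0.188   0.081 ]
[325.5 205.1   8. ] [ 0.4844 -0.2099  0.081 ]
[333.5 206.9  10. ] [ 0.4828 -0.2315  0.081 ]
[341.9 208.8   8. ] [ 0.4808 -0.2539  0.081 ]
```

View pics/t8.png

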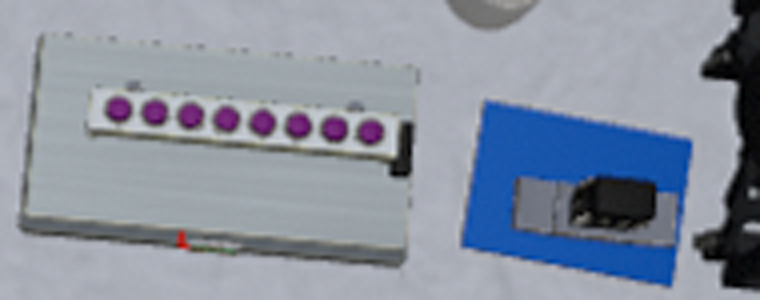

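View pics/s8.png

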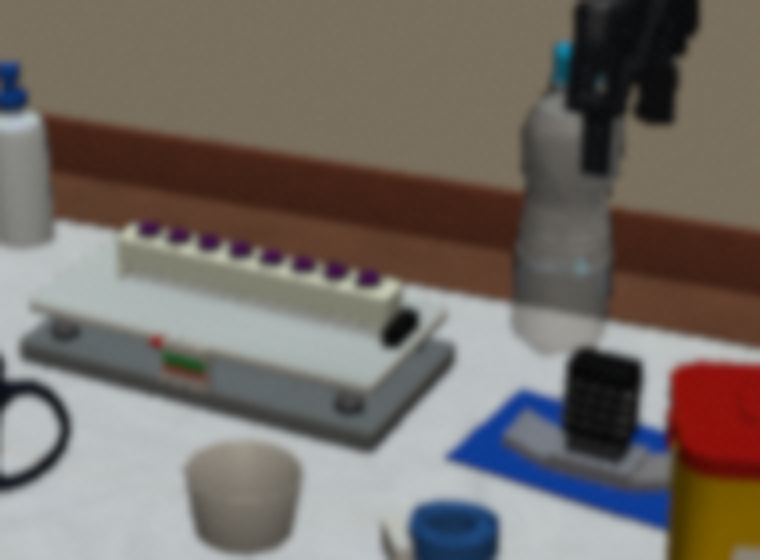

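```bash
python3 -m handwheel '[[0,0,0.9,0,0,0],[0,0,0.9,0,0,0],[0,0,0.9,0,0,0],[0,0,0.9,0,0,0],[0,0,0.9,0,0,0],[0,0,0.8,0,0,0],[0,0,0.6,0,0,0],[0,0,0.3,0,0,0]]'
python3 -m handwheel '[[0,0,0,0,0,0],[0,0,0,0,0,0],[0,0,0,0,0,0],[0,0,0,0,0,0],[0,0,0,0,0,0],[0,0,0,0,0,0]]' 1 60
python3 - <<'E'
from h import *
S=bot.grab_frame("scene");crop(S,340,150,110,120,5,"pics/s9.png")
o=bot.observe();print(o['position'],o['tool_rot'],o['force'])
E
```

```text
clock: 14.98
position: [0.4471, -0.4067, 0.0335]
tool_rot: [-3.141, -0.0, 1.488]
force: [0.8, -0.3, -0.9]
grip_width: 0.0854
clock: 15.72
position: [0.4472, -0.4072, 0.0347]
tool_rot: [3.141, 0.0, 1.488]
force: [-1.3, 1.3, 7.0]
grip_width: 0.0252
[ 0.44721986 -0.40722318  0.03478657] [3.14119696e+00 4.59757050e-04 1.48812169e+00] [-1.54425035  1.01336803  7.13802893]
```

View pics/s9.png

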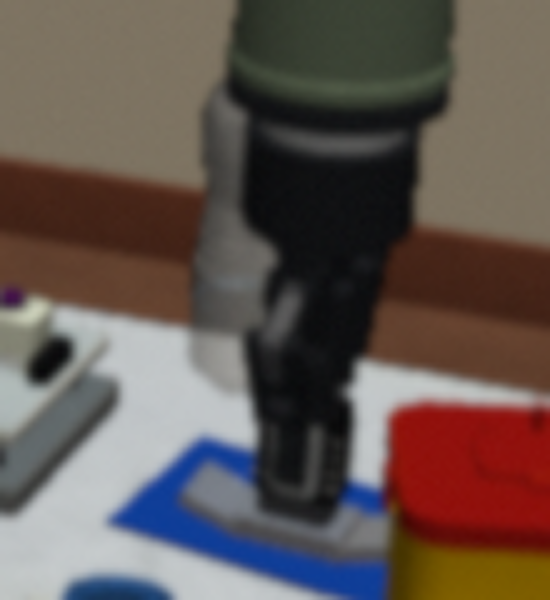

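```bash
python3 -m handwheel '[[0,0,-0.3,0,0,0],[0,0,-0.7,0,0,0],[0,0,-0.9,0,0,0],[0,0,-0.9,0,0,0],[0,0,-0.9,0,0,0],[0,0,-0.9,0,0,0],[0,0,-0.7,0,0,0],[0,0,0,0,0,0]]'
python3 - <<'E'
from h import *
S=bot.grab_frame("scene");T=bot.grab_frame("top");crop(S,340,110,110,120,5,"pics/s10.png")
o=bot.observe();print(o['position'],o['tool_rot'],o['force'])
plan((.4974,-.0793,.165),1.5712-.081,16)
E
```

```text
clock: 16.77
position: [0.4476, -0.4074, 0.1683]
tool_rot: [3.14, 0.001, 1.488]
force: [-0.4, 0.1, -2.9]
grip_width: 0.0258
[ 0.44683156 -0.40689927  0.16643509] [-3.14116795e+00 -2.29778835e-04  1.48814015e+00] [-0.11425585  0.65559609 -3.75372088]
[0.827, 0.058, 0.004, -0.0, -0.0, -0.0]
[0.827, 0.058, 0.004, -0.0, -0.0, -0.0]
[0.827, 0.058, 0.004, -0.0, -0.0, -0.0]
[0.827, 0.058, 0.004, -0.0, -0.0, -0.0]
[0.827, 0.058, 0.004, -0.0, -0.0, -0.0]
[0.826, 0.059, 0.004, -0.0, -0.0, -0.0]
[0.827, 0.058, 0.004, -0.0, -0.0, -0.0]
[0.826, 0.059, 0.004, -0.0, -0.0, -0.0]
[0.827, 0.058, 0.004, -0.0, -0.0, -0.0]
[0.826, 0.059, 0.003, -0.0, -0.0, -0.0]
[0.827, 0.058, 0.004, -0.0, -0.0, -0.0001]
[0.826, 0.059, 0.003, -0.0, -0.0, -0.0]
[0.827, 0.059, 0.004, -0.0, -0.0, -0.0001]
[0.826, 0.06, 0.003, -0.0, -0.0, -0.0]
[0.826, 0.06, 0.004, -0.0, -0.0, -0.0001]
[0.827, 0.06, 0.003, -0.0001, -0.0, -0.0]
end [ 0.4974 -0.0793  0.165 ] [ 3.1414e+00 -2.0000e-04  1.4900e+00] err [-0. -0. -0.]
```

View pics/s10.png

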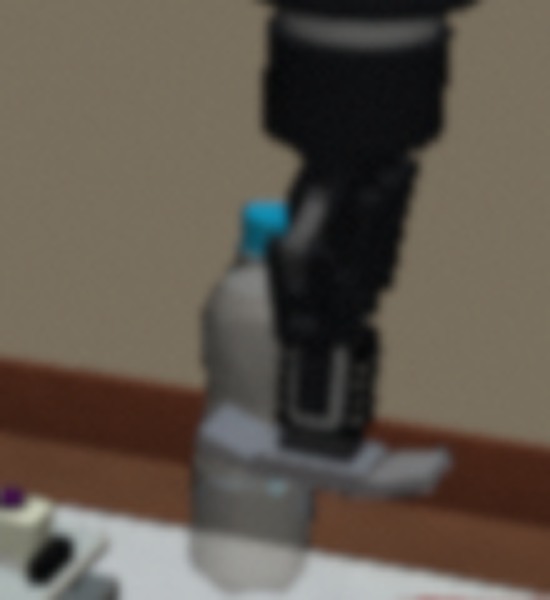

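Iron is held level (weight ~3 N). Move above the strip's left end.

```bash
python3 -m handwheel '[[0.827,0.058,0,0,0,0],[0.827,0.058,0,0,0,0],[0.827,0.058,0,0,0,0],[0.827,0.058,0,0,0,0],[0.827,0.058,0,0,0,0],[0.827,0.058,0,0,0,0],[0.827,0.058,0,0,0,0],[0.827,0.058,0,0,0,0]]'
python3 -m handwheel '[[0.827,0.058,0,0,0,0],[0.827,0.058,0,0,0,0],[0.827,0.058,0,0,0,-0.0001],[0.827,0.058,0,0,0,0],[0.827,0.058,0,0,0,-0.0001],[0.827,0.06,0,0,0,0],[0.827,0.06,0,0,0,-0.0001],[0.827,0.06,0,0,0,0]]'
python3 -m handwheel '[[0,0,0,0,0,0],[0,0,0,0,0,0]]'
python3 - <<'E'
from h import *
S=bot.grab_frame("scene");T=bot.grab_frame("top");crop(S,230,110,150,140,5,"pics/s11.png")
fs=[]
for i in range(3):
  o=bot.observe();print(o['position'],o['tool_rot'],o['force']); S=bot.grab_frame("scene")
plan((.4974,-.0793,.12),1.5712-.081,4)
E
```

```text
clock: 17.88
position: [0.4725, -0.2417, 0.1669]
tool_rot: [3.141, 0.0, 1.488]
force: [-0.2, 0.0, -4.3]
grip_width: 0.0255
clock: 18.88
position: [0.4975, -0.0779, 0.1669]
tool_rot: [3.141, 0.0, 1.49]
force: [-0.1, 0.6, -4.0]
grip_width: 0.0254
clock: 19.12
position: [0.4974, -0.0793, 0.1668]
tool_rot: [-3.142, 0.0, 1.49]
force: [0.2, -0.4, -3.6]
grip_width: 0.0252
[ 0.49735206 -0.07977953  0.16678261] [-3.14146949e+00  3.21858697e-04  1.48928813e+00] [ 0.59897527 -0.1847824  -3.69829459]
[ 0.4973854  -0.07980488  0.16677619] [-3.14150035e+00  2.31300131e-04  1.48908740e+00] [ 0.91150157  0.36054482 -2.93856369]
[ 0.4974219  -0.07975596  0.16677552] [-3.14152290e+00  1.34856481e-04  1.48917917e+00] [-1.53395025 -0.28307558 -3.84225725]
[0.004, -0.001, 0.468, -0.0, 0.0, -0.0]
[0.004, -0.001, 0.468, -0.0, 0.0, -0.0]
[0.003, -0.001, 0.468, -0.0, 0.0, -0.0001]
[0.004, -0.0, 0.467, -0.0, 0.0, -0.0]
end [ 0.4974 -0.0793  0.12  ] [-3.1416e+00  1.0000e-04  1.4900e+00] err [-0. -0. -0.]
```

View pics/s11.png

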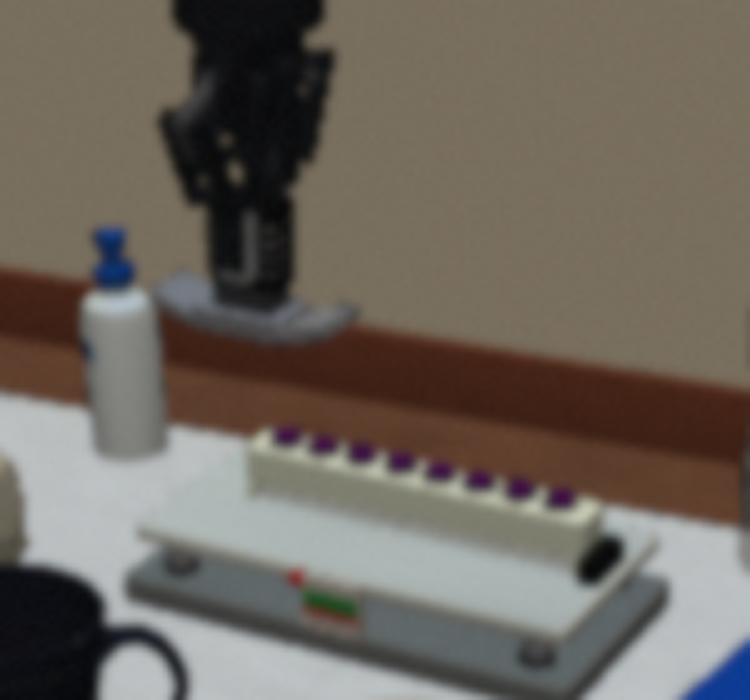

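```bash
python3 -m handwheel '[[0.004,0,0.6,0,0,0],[0.004,0,0.6,0,0,0],[0.004,0,0.5,0,0,0],[0.004,0,0.3,0,0,0],[0,0,0,0,0,0],[0,0,0,0,0,0]]'
python3 -m handwheel '[[0,0,0.1,0,0,0],[0,0,0.08,0,0,0],[0,0,0,0,0,0]]'
python3 -m handwheel '[[0,0,0.1,0,0,0],[0,0,0,0,0,0]]'
python3 - <<'E'
from h import *
S=bot.grab_frame("scene");crop(S,240,160,120,90,6,"pics/s12.png")
for i in range(2):
  o=bot.observe();print(o['position'],o['tool_rot'],o['force'],o['moment']); S=bot.grab_frame("scene")
E
```

```text
clock: 20.12
position: [0.4978, -0.0788, 0.1171]
tool_rot: [3.141, -0.0, 1.49]
force: [0.2, 0.2, -3.7]
grip_width: 0.0254
clock: 20.5
position: [0.4975, -0.0789, 0.1122]
tool_rot: [-3.141, 0.0, 1.49]
force: [-0.4, 0.2, -3.9]
grip_width: 0.025
clock: 20.75
position: [0.4977, -0.0788, 0.1097]
tool_rot: [3.141, -0.0, 1.49]
force: [0.6, -0.1, -0.7]
grip_width: 0.0254
[ 0.49765469 -0.07884253  0.10981168] [ 3.14149435e+00 -1.95203551e-05  1.49014349e+00] [-0.38902786  0.17393362 -0.26550209] [-0.08798418 -0.01031746 -0.02924394]
[ 0.49765233 -0.07884735  0.10984743] [ 3.14147371e+00 -7.14440879e-06  1.49009959e+00] [ 0.54285901  0.01525816 -1.51167802] [-0.06743396  0.01854663 -0.00666512]
```

View pics/s12.png

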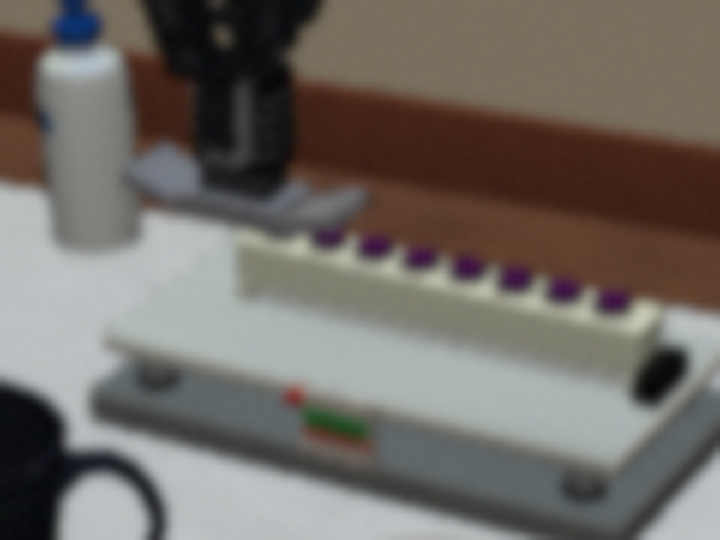

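```bash
python3 -m handwheel '[[0,0,0.06,0,0,0],[0,0,0.06,0,0,0],[0,0,0,0,0,0]]'
python3 -m handwheel '[[0,0,0.06,0,0,0],[0,0,0.06,0,0,0],[0,0,0,0,0,0]]'
python3 -m handwheel '[[0,0,0.06,0,0,0],[0,0,0.06,0,0,0],[0,0,0,0,0,0]]'
python3 - <<'E'
from h import *
S=bot.grab_frame("scene");crop(S,240,160,120,90,6,"pics/s13.png")
for i in range(2):
  o=bot.observe();print(o['position'],o['tool_rot'],o['force'],o['moment']); S=bot.grab_frame("scene")
E
```

```text
clock: 21.28
position: [0.4976, -0.0788, 0.1067]
tool_rot: [3.142, -0.0, 1.49]
force: [0.8, -0.1, -0.5]
grip_width: 0.0254
clock: 21.65
position: [0.4976, -0.0788, 0.1037]
tool_rot: [3.142, -0.0, 1.49]
force: [0.6, 0.9, 1.2]
grip_width: 0.0252
clock: 22.02
position: [0.4977, -0.0788, 0.1007]
tool_rot: [3.142, -0.0, 1.49]
force: [0.3, 1.4, 2.1]
grip_width: 0.0255
[ 0.49764014 -0.07885362  0.10080204] [ 3.14153490e+00 -3.24761061e-05  1.49008950e+00] [0.98082096 0.39234841 2.80669164] [-0.00620589 -0.19208024 -0.00291214]
[ 0.49765302 -0.07881995  0.10083318] [ 3.14149792e+00 -5.33595485e-05  1.49009873e+00] [0.7966204  0.09744459 2.28194758] [-0.01026121 -0.17302166  0.01836751]
```

View pics/s13.png

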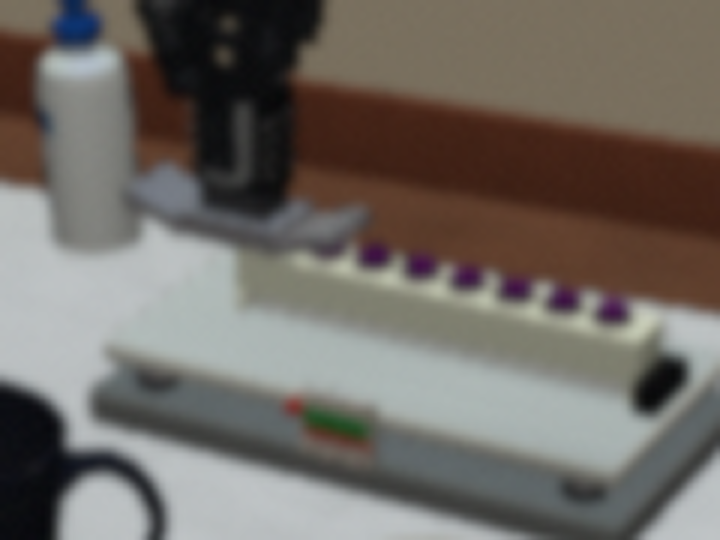

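```bash
python3 -m handwheel '[[0,0,0.04,0,0,0],[0,0,0.032,0,0,0],[0,0,0,0,0,0],[-0.1,0,0,0,0,0],[-0.2,0,0,0,0,0],[-0.3,0,0,0,0,0],[-0.3,0,0,0,0,0]]'
python3 - <<'E'
from h import *
S=bot.grab_frame("scene");crop(S,240,160,120,90,6,"pics/s14.png")
for i in range(2):
  o=bot.observe();print(o['position'],o['tool_rot'],o['force'],o['moment']); S=bot.grab_frame("scene")
E
```

```text
clock: 23.05
position: [0.4958, -0.1014, 0.099]
tool_rot: [3.142, -0.0, 1.49]
force: [-0.1, 4.6, 4.8]
grip_width: 0.025
[ 0.49562147 -0.10259303  0.09897602] [-3.14150617e+00  3.13802859e-04  1.48930244e+00] [0.64664542 0.80880137 3.16288432] [ 0.28831224 -0.26472588 -0.01180922]
[ 0.49560946 -0.10245474  0.09898267] [-3.14148409e+00  5.55800378e-04  1.48887033e+00] [ 0.75346852 -3.19582514  3.10794165] [-0.80043048 -0.10373965  0.0462104 ]
```

View pics/s14.png

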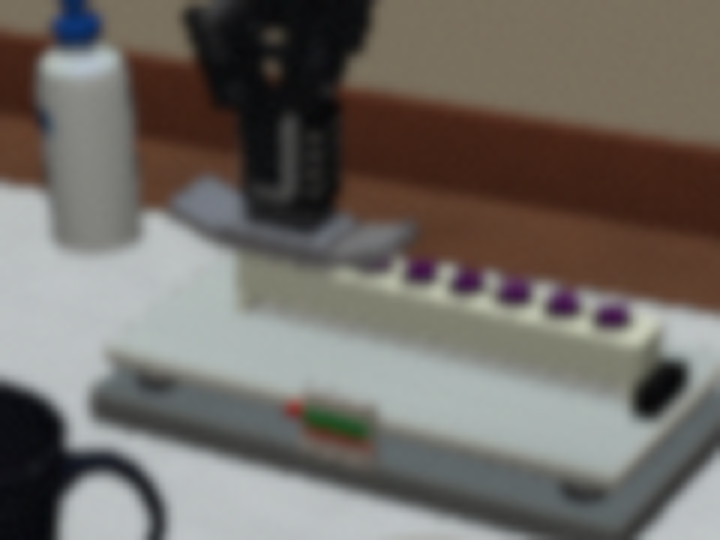

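```bash
python3 -m handwheel '[[-0.2,0,0,0,0,0],[-0.3,0,0,0,0,0],[-0.3,0,0,0,0,0],[-0.3,0,0,0,0,0],[-0.3,0,0,0,0,0],[-0.3,0,0,0,0,0],[-0.3,0,0,0,0,0]]'
python3 - <<'E'
from h import *
S=bot.grab_frame("scene");crop(S,240,160,120,90,6,"pics/s15.png")
for i in range(2):
  o=bot.observe();print(o['position'],o['tool_rot'],o['force'],o['moment']); S=bot.grab_frame("scene")
E
```

```text
clock: 24.08
position: [0.4917, -0.1514, 0.099]
tool_rot: [3.142, -0.0, 1.49]
force: [0.9, 5.4, 4.4]
grip_width: 0.0253
[ 0.49150516 -0.15259016  0.09894245] [-3.14141513e+00  4.30154955e-04  1.48923085e+00] [0.44053913 0.52337634 3.68046963] [ 0.32910442 -0.18737214  0.02490724]
[ 0.49155259 -0.15241202  0.09898169] [-3.14152805e+00  7.00661623e-04  1.48886227e+00] [-0.81068592 -4.09749968  3.5071156 ] [-8.86461379e-01 -4.32263614e-02  5.39649644e-04]
```

View pics/s15.png

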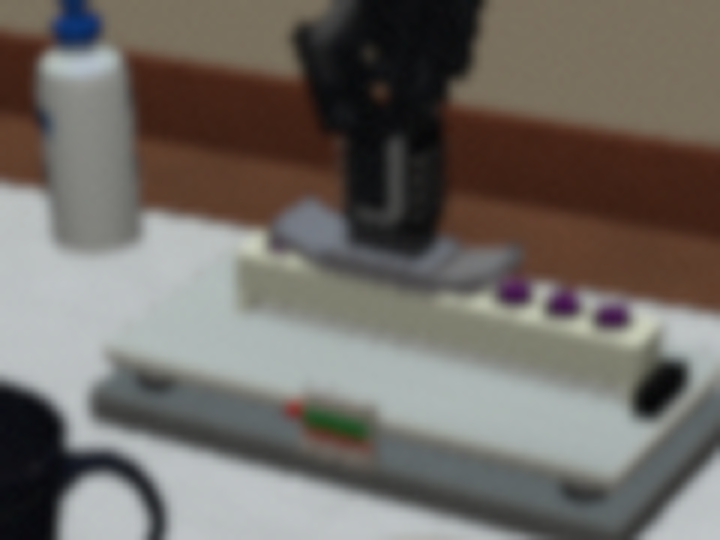

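```bash
python3 -m handwheel '[[-0.2,0,0,0,0,0],[-0.3,0,0,0,0,0],[-0.3,0,0,0,0,0],[-0.3,0,0,0,0,0],[-0.3,0,0,0,0,0],[-0.3,0,0,0,0,0],[-0.3,0,0,0,0,0],[-0.3,0,0,0,0,0]]'
python3 -m handwheel '[[-0.3,0,0,0,0,0],[-0.3,0,0,0,0,0],[-0.3,0,0,0,0,0],[-0.3,0,0,0,0,0],[-0.3,0,0,0,0,0],[-0.3,0,0,0,0,0],[-0.2,0,0,0,0,0]]'
python3 - <<'E'
from h import *
S=bot.grab_frame("scene");crop(S,240,160,120,90,6,"pics/s16.png")
for i in range(2):
  o=bot.observe();print(o['position'],o['tool_rot'],o['force'],o['moment']); S=bot.grab_frame("scene")
E
```

```text
clock: 25.22
position: [0.487, -0.2089, 0.099]
tool_rot: [-3.141, -0.0, 1.49]
force: [-0.3, 5.4, 3.8]
grip_width: 0.0253
clock: 26.1
position: [0.483, -0.2588, 0.099]
tool_rot: [-3.141, 0.0, 1.49]
force: [0.4, 4.5, 3.5]
grip_width: 0.0254
[ 0.48287341 -0.25935134  0.09893486] [-3.14152183e+00  2.57182970e-04  1.48927384e+00] [-1.10389336  2.4735447   3.92970624] [ 0.7896929  -0.18858056 -0.04193363]
[ 0.48289683 -0.25909593  0.09898179] [-3.14157619e+00  4.18465692e-04  1.48930943e+00] [ 0.21088104 -1.64597802  3.53860682] [-0.55113687  0.05292613 -0.0324534 ]
```

View pics/s16.png

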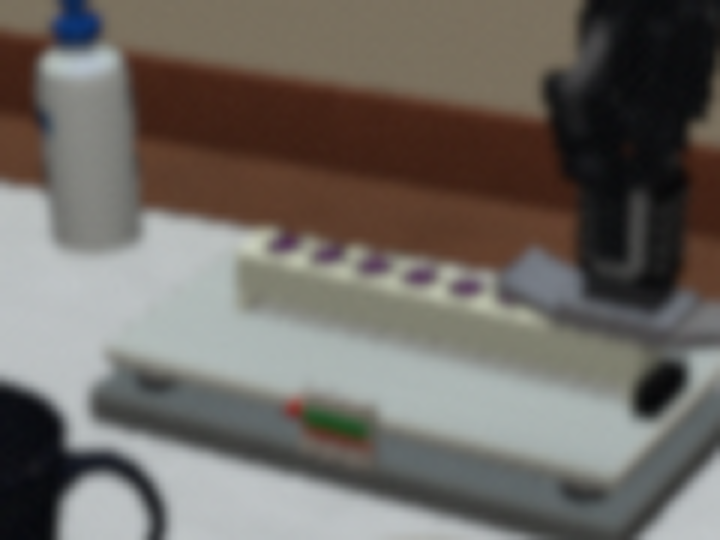

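```bash
python3 -m handwheel '[[-0.15,0,0,0,0,0],[0,0,-0.1,0,0,0],[0,0,-0.3,0,0,0],[0,0,-0.6,0,0,0],[0,0,-0.8,0,0,0],[0,0,-0.8,0,0,0],[0,0,0,0,0,0]]'
python3 - <<'E'
from h import *
S=bot.grab_frame("scene");crop(S,240,120,120,120,5,"pics/s17.png")
T=bot.grab_frame("top");crop(T,250,160,190,75,4,"pics/t17.png")
o=bot.observe();print(o['position'],o['tool_rot'],o['force'])
plan((.4605,-.4,.165),1.5708-.09,8)
E
```

```text
clock: 27.12
position: [0.4833, -0.2624, 0.1657]
tool_rot: [3.139, 0.001, 1.49]
force: [0.5, -0.1, -3.5]
grip_width: 0.0259
[ 0.482457   -0.26209425  0.16386931] [-3.14139437e+00  1.94888790e-04  1.48988976e+00] [ 0.4565801   0.82376015 -3.68101198]
[-0.696, -0.054, -0.006, -0.0, 0.0, 0.0002]
[-0.696, -0.053, -0.005, -0.0, 0.0, 0.0002]
[-0.696, -0.052, -0.006, -0.0, 0.0, 0.0002]
[-0.696, -0.051, -0.005, -0.0, 0.0, 0.0002]
[-0.697, -0.05, -0.006, -0.0, 0.0, 0.0002]
[-0.697, -0.049, -0.005, -0.0, 0.0, 0.0001]
[-0.696, -0.049, -0.006, -0.0, 0.0, 0.0002]
[-0.697, -0.048, -0.005, -0.0, 0.0, 0.0001]
end [ 0.4605 -0.4     0.165 ] [-3.1414e+00  2.0000e-04  1.4811e+00] err [0. 0. 0.]
```

View pics/s17.png

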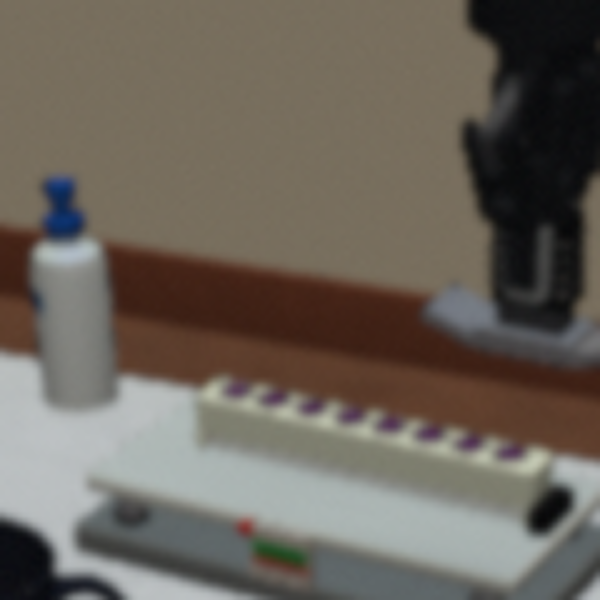

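View pics/t17.png

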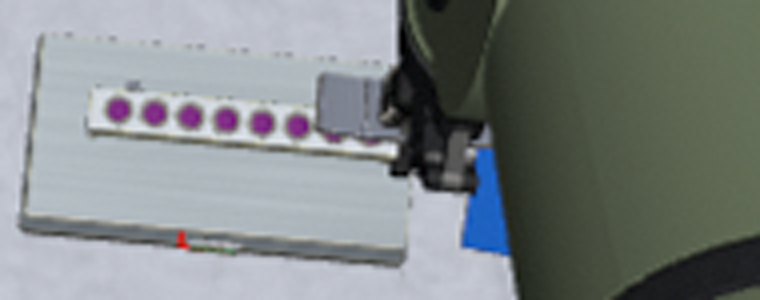

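```bash
python3 -m handwheel '[[-0.696,-0.06,0,0,0,0.0002],[-0.697,-0.06,0,0,0,0.0002],[-0.697,-0.06,0,0,0,0.0002],[-0.697,-0.06,0,0,0,0.0002],[-0.697,-0.06,0,0,0,0.0002],[-0.697,-0.06,0,0,0,0.0001],[-0.697,-0.06,0,0,0,0.0002],[-0.697,-0.06,0,0,0,0.0001]]'
python3 -m handwheel '[[0,0,0.4,0,0,0],[0,0,0.8,0,0,0],[0,0,0.9,0,0,0],[0,0,0.9,0,0,0],[0,0,0.9,0,0,0],[0,0,0.7,0,0,0],[0,0,0.3,0,0,0],[0,0,0,0,0,0]]'
python3 - <<'E'
from h import *
S=bot.grab_frame("scene");crop(S,330,140,120,130,5,"pics/s18.png")
o=bot.observe();print(o['position'],o['tool_rot'],o['force'])
E
```

```text
clock: 28.22
position: [0.4588, -0.401, 0.164]
tool_rot: [-3.142, -0.0, 1.481]
force: [1.2, -0.3, -3.7]
grip_width: 0.0254
clock: 29.22
position: [0.459, -0.3996, 0.0412]
tool_rot: [-3.141, -0.0, 1.482]
force: [0.1, -0.2, -3.1]
grip_width: 0.0255
[ 0.45922113 -0.39986084  0.04175041] [3.14129122e+00 9.76280280e-05 1.48143173e+00] [-0.6283913  -0.008388   -2.82096603]
```

View pics/s18.png

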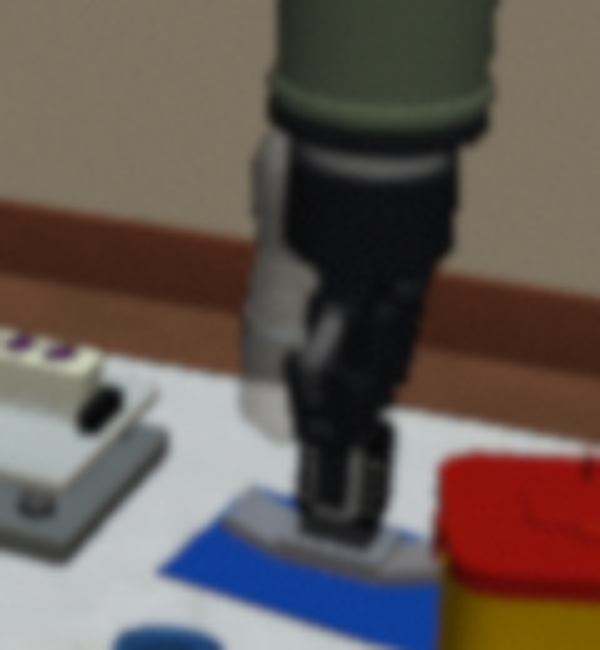

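```bash
python3 -m handwheel '[[0,0,0.12,0,0,0],[0,0,0.12,0,0,0],[0,0,0,0,0,0]]'
python3 -m handwheel '[[0,0,0.04,0,0,0],[0,0,0,0,0,0]]'
```

```text
clock: 29.65
position: [0.4589, -0.3999, 0.0354]
tool_rot: [-3.141, -0.0, 1.481]
force: [-0.1, 0.0, -3.7]
grip_width: 0.0251
clock: 29.9
position: [0.459, -0.3999, 0.0348]
tool_rot: [3.141, 0.0, 1.481]
force: [-1.6, 1.0, 2.9]
grip_width: 0.0249
```

Touched down at the expected height. Release and rise.

```bash
python3 -m handwheel '[[0,0,0,0,0,0],[0,0,0,0,0,0],[0,0,0,0,0,0],[0,0,0,0,0,0]]' -1
python3 -m handwheel '[[0,0,-0.4,0,0,0],[0,0,-0.8,0,0,0],[0,0,-0.9,0,0,0],[0,0,-0.9,0,0,0],[0,0,-0.9,0,0,0],[0,0,-0.9,0,0,0],[0,0,-0.9,0,0,0],[0,0,-0.9,0,0,0]]'
python3 -m handwheel '[[-0.5,-1,0,0,0,0],[-0.5,-1,0,0,0,0],[-0.5,-1,0,0,0,0],[-0.5,-1,0,0,0,0],[-0.5,-1,0,0,0,0],[0,0,0,0,0,0]]'
python3 - <<'E'
from h import *
S=bot.grab_frame("scene");crop(S,240,130,200,150,4,"pics/s19.png")
T=bot.grab_frame("top");cv2.imwrite("pics/t19.png",T["pixels"]);crop(T,250,160,190,75,4,"pics/t19c.png")
o=bot.observe();print(o['position'],o['tool_rot'],o['force'],o['grip_width'])
p=T["pixels"].astype(float);x0,y0,x1,y1=258,175,350,220
g=np.clip((p[...,0]+p[...,2])/2-p[...,1]-15,0,None)[y0:y1,x0:x1]
n,l,s,c=cv2.connectedComponentsWithStats((g>12).astype(np.uint8))
for i in range(1,n):
    if s[i,4]<4: continue
    yy,xx=np.nonzero(l==i);w=g[yy,xx];q=((xx*w).sum()/w.sum()+x0,(yy*w).sum()/w.sum()+y0);print(np.round(q,1),back(T,q,.076).round(4))
E
```

```text
clock: 30.4
position: [0.459, -0.3999, 0.0345]
tool_rot: [3.142, 0.0, 1.481]
force: [0.6, 0.4, -0.4]
grip_width: 0.0854
clock: 31.4
position: [0.459, -0.3998, 0.2019]
tool_rot: [3.141, 0.001, 1.481]
force: [0.7, 0.7, -0.1]
grip_width: 0.0854
clock: 32.15
position: [0.327, -0.452, 0.2009]
tool_rot: [-3.142, 0.001, 1.478]
force: [0.3, 0.1, 0.5]
grip_width: 0.0854
[ 0.3292912  -0.45092675  0.20062441] [3.14055841e+00 8.07308999e-04 1.48113237e+00] [-0.10544005  0.37649815  0.8291896 ] 0.08568186541549881
[279.2 187.1] [ 0.4964 -0.0974  0.076 ]
[288.2 188. ] [ 0.4945 -0.1194  0.076 ]
[297.2 188.8] [ 0.4928 -0.1414  0.076 ]
[306.2 189.5] [ 0.4912 -0.1634  0.076 ]
[315.1 190.3] [ 0.4894 -0.1851  0.076 ]
[324.1 191.1] [ 0.4878 -0.2071  0.076 ]
[333.2 192. ] [ 0.4858 -0.2291  0.076 ]
[342.1 192.8] [ 0.484  -0.2511  0.076 ]
```

View pics/s19.png

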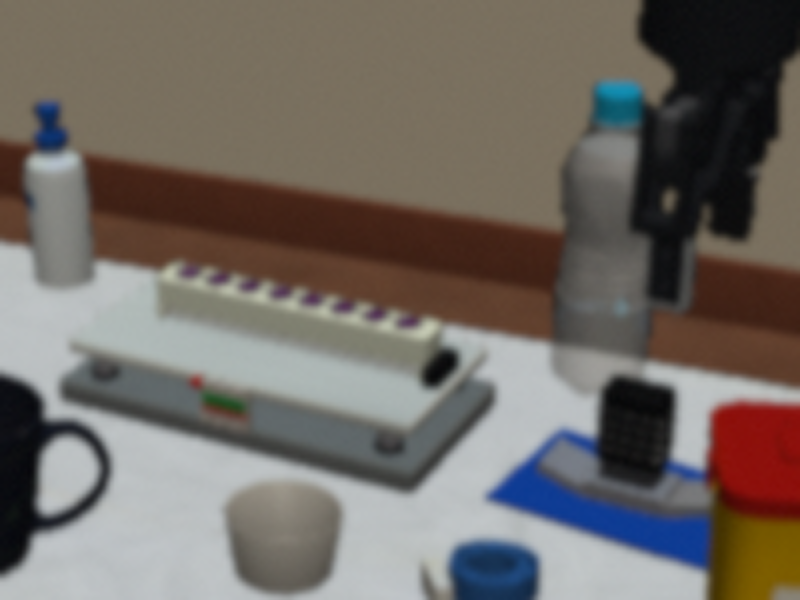

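View pics/t19c.png

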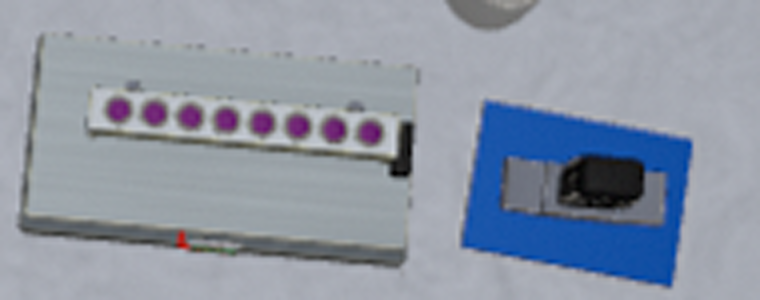

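View pics/t19.png

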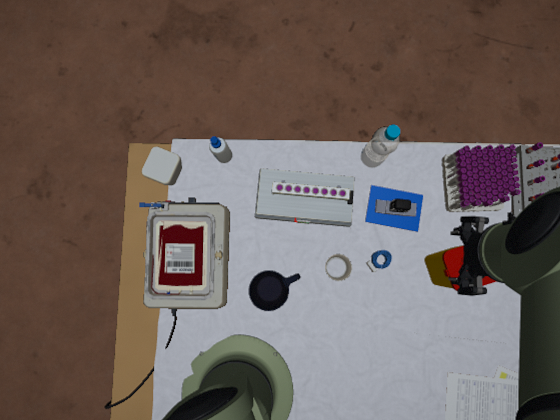

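```bash
python3 -c "
from workcell import bot
print(bot.job_done())"
```

```text
the job is handed in; nothing more can be done
None
```

I finished the job and handed it in at about 32 s of the 72 s allowed; the hand-in reports no verdict.

**Strip:** I gripped it at its middle and slid it until it pushed back firmly against both the pins and the end stop (about 12 N each way), then let go. In the last top view its centre is at (0.490, -0.174), less than 1 mm from where I first placed it. It is parallel to the stand to within about 0.001 rad and about 1 mm off the position worked out from the stand fit.

**Stoppers:** I swept the iron in one pass from the left end to the end stop, with the tool height steady at 0.099 m. The load was about 7 N, roughly 7 to 8 mm of bed sink, and the pointer was in the green band each time I looked. I did stop briefly twice mid-sweep for pictures, with the iron still pressing. All eight stoppers look flush in the scene view, and the bed is back up. I judged this by eye and force, since there is no direct reading of stopper depth.

**Iron:** It stands upright near the middle of the blue mat. The gripper is open and raised clear, with no contact force. The bystanders look unmoved in the pictures.

**Disagreement:** The two cameras differed by 3 to 5 mm in height and position. I relied on the top camera, and the contact forces during the work agreed with it.

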